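# Set the valve selector with a screwdriver

## Robot

A 7-joint arm with a two-finger parallel gripper is mounted at the origin on a cart in front of the work surface, level with it; the furniture and walls round the work are solid. World frame = base frame: x ahead of the robot, y to its left, z up, the work surface at z = 0. Lengths are in m, angles in rad, forces in N, time in s.
With the tool pointing down it reaches from about 0.375 to 0.925 m from the base axis. Payload 3.1 kg.
Tool frame: the origin (TCP) lies at the very end of the fingers, on their centre line; the grasp point (between the pads) lies 19 mm behind it (grasp_offset is the distance from the TCP to the grasp point, in m); z points along the fingers, y is the direction in which the jaws open and shut (so a half turn about z gives the same grasp; the last joint's range is limited). The gripper opens to 85 mm and grips with 20 to 120 N. Pads are 22 mm wide; open, the fingers measure 114 mm over their backs; the gripper's body (76 mm by 85 mm) begins 54 mm behind the grasp point. The pads swing forward as they close: fully open they stand 13 mm farther back than shut.
Start: joints at [1.053, 0.383, 0.044, 1.598, -0.018, 1.161, -0.05], TCP at [0.265, -0.594, 0.231] pointing down, gripper open.
Joint ranges: [-2.61, 2.61], [-0.41, 2.15], [-1.48, 1.57], [0, 2.5], [-1.57, 4.71], [0.05, 1.97], [-2.85, 2.85]. Speed limits (rad/s): [2.79, 2.79, 3.14, 3.14, 3.14, 3.14, 3.14].

## Interface

Orientations are given as [roll, pitch, yaw] about the fixed x, y, z axes, in that order (R = Rz(yaw) Ry(pitch) Rx(roll)).
In Python, from station import get_state, read_camera, get_calibration, close_job, grasp_offset gives the robot as it stands.
- The arm moves only by the tool arm_command, never from a script. Its argument "steps" is a list of rows, each a list of 7 numbers: the turn, a rotation vector about the tool's x, y, z in degrees, then the shift along the tool's x, y, z in mm, then the finger opening in mm, from 0 to 85.4. In form: [[ax, ay, az, tx, ty, tz, jaw], ...]. A call has 1 to 10 rows; each row is the pose to reach, as a shift and turn from the pose measured when the call began, along the tool's axes at that moment; what a row does not reach only later rows make up. A row lasts 1/8 s, in which the tool goes at most 62.5 mm and 10.7 degrees, less where a joint would pass 70% of its speed; a pose out of reach is approached as far as the arm can. A call with a gripper value outside its range is refused whole. The fingers move at their own pace and stop on an object; "grip_force" is the grip in N (left out, the last holds). Time passes only in rows, so rows that repeat a pose let the fingers close. It gives the time, the measured TCP pose, the force and the opening at its end, in the units of the state.
- get_state(): the state, without advancing time (a new reading comes with each control period).
- read_camera(name): name is "scene" or "top" or "wrist"; returns (picture, depth): 420x560x3 uint8, red, green, blue; 420x560 float32, m along the optical axis (not along the pixel's ray), 0 where there is no reading.
- get_calibration(name): a dict with "mtx" (3x3 intrinsics, pixels), "dist" ([k1, k2, p1, p2, k3] as OpenCV has them; the pictures are not rectified), "eye" and "attitude" of the camera in the world; the wrist camera has in their place "tool_from_camera" (4x4, takes a point from camera to tool coordinates, whose origin is the TCP and whose axes are the flange's). Camera axes: x right, y down, z forward; pixel columns grow to the right and rows downward; lengths in m; the calibration is good to about 2 mm. A picture is of the moment at which its call begins: read the wrist's pose just before it. get_calibration takes no time and is no camera call.
- close_job(): hands the job in, once; it reports no verdict.
The state is a dict: "t": time; "qpos": joint angles; "joint_velocities": joint speeds; "effort": joint torques, N m; "position": TCP position; "eef_rot": TCP orientation; "contact_force": force on the tool from outside, world axes, zero at the start; "ft_torque": the same for the moment, N m; "grip_width": finger opening in m.
Only numpy, scipy, OpenCV 4.12 (cv2) and the standard library are available. Lean on these libraries where they do the work, as an engineer would, in place of code of your own. Each camera call takes 0.05 s, during which the arm holds its last target.

## Task

Take the large flat screwdriver from its stand, set its blade squarely into the slot of the larger switch on the sloping panel of the grey control box, and turn that switch gently clockwise, about a quarter turn, until it meets its stop. Then put the screwdriver back upright in the hole of its stand and let go. Touch the box with the screwdriver only, and leave the smaller switch, the lidded jar and the timer as they are.

Things in the scene. Friction and masses are not known exactly. Their poses are not given: they have to be found in the camera images.
- driver: Large flat screwdriver, 170 mm, 0.12 kg, loose, handle up in the stand at any yaw. Origin: middle of the blade's end edge; z up the shaft. Along z: blade 0-16 mm, shaft 10 mm thick, flange of 34 mm diameter with underside at z = 95, black handle z = 101-168 of 26 x 26 mm rounded square section, flats facing x and y, end button at 170. Grip two flats near z = 138 mm.
- driver_tip (a point): Middle of the end edge of the screwdriver's blade (same point and axes as driver). The blade is 14 mm wide along x and 3 mm thick along y.
- stand: Fixed aluminium bracket, 105 mm high, on a black base of 110 x 90 mm; its top plate, 80 x 80 x 8 mm, has one round through hole of 22 mm diameter in the middle. Origin on the worktop under the hole, z up. The screwdriver hangs in it by its flange, blade end 10 mm above the worktop.
- stand_hole (a point): Centre of the hole at the top face of the stand, 105 mm above the worktop.
- console: Fixed grey control box, 151 mm deep (x), 200 wide (y), 132 high, with an aluminium panel rising at 35 degrees from its front to its back. Origin on the worktop under its middle; x to its back, y to its left seen from the front, z up. It carries the larger switch (at y = +30 mm) and the smaller one (y = -60 mm). It may stand left or right of the stand.
- selector_slot (a point): Centre of the larger switch at its top surface, over the middle of the slot. z points straight out of the panel, 35 degrees from vertical, towards the front; x runs along the slot and turns with the switch. The slot is 18 mm long, 4.6 wide, 7 deep (floor at z = -7), closed at both ends, with 1.5 mm chamfers along its sides.
- selector (a joint): Angle of the larger switch, a steel disc of 44 mm diameter, top 11 mm over the panel, in a fixed black collar of 58 mm diameter ending 3 mm lower. 0: slot straight up the panel; grows clockwise as seen facing it; 1.571: slot crosswise, at the hard stop, which more than 0.5 N m harms. A black line marks the slot's +x end. Friction of 0.06 N m holds the switch where it is left.
- trim_end (a point): Rim of the smaller slotted switch (26 mm diameter disc in a collar), at the marked end of its slot; it turns with that switch, which must not be turned.
- septa_jar: Lidded white jar, 58 mm diameter, 50 mm high, a bystander; origin at the centre of its underside.
- timer: Small bench timer, 58 x 68 x 19 mm, a bystander; origin at the centre of its underside.
Not all that is in view belongs to the job. Leave any purple or red look-alike of the driver alone.

How it is judged:
On the way, in this order (a step that is already met when the one before it is completed fails the run):
1. the screwdriver is lifted clear of its stand (z of driver_tip in the frame of stand above 0.108 m), for 0.1 s.
2. its blade stands in the slot of the larger switch, 3 mm deep or more, in line with the switch within 12 degrees, before the switch is turned past 0.6 rad (z of driver_tip in the frame of selector_slot below -0.003 m and distance between driver_tip and selector_slot below 0.01 m and angle between the z axis of driver and the z axis of selector_slot, either way round below 0.21 rad and value of joint selector below 0.6 rad), for 0.2 s.
3. the switch is turned to its stop with the blade still in the slot (value of joint selector above 1.48 rad and z of driver_tip in the frame of selector_slot below -0.002 m and distance between driver_tip and selector_slot below 0.01 m), for 0.1 s.
At the end, for the whole second after the job is handed in: The larger switch stands within 0.09 rad of its clockwise stop (joint over 1.48 rad); the screwdriver hangs upright (within 0.1 rad) in the hole of its stand, flange down on the plate (within 6 mm), at rest and released (value of joint selector above 1.48 rad and horizontal distance between driver_tip and stand_hole below 0.012 m and z of driver_tip in the frame of stand below 0.016 m and angle between driver's own z axis and vertical below 0.1 rad and linear speed of driver below 0.02 m/s and contact force between the fingers and driver below 0.1 N); the robot touches nothing.
It fails at once if the gripper touches the control box (contact force between the fingers and console above 0.5 N).
It fails at once if the screwdriver is forced on the box or its switches with more than 80 N (contact force between driver and console above 80 N).
It fails at once if the smaller switch is turned (its mark moves more than 3 mm) (distance of trim_end from where it was at the start of the episode above 0.003 m).
It fails at once if the jar is shifted by more than 20 mm (distance of septa_jar from where it was at the start of the episode above 0.02 m).
It fails at once if the timer is shifted by more than 20 mm (distance of timer from where it was at the start of the episode above 0.02 m).
It also fails if it takes over 64 s, if anything falls off the work surface, if the arm or the gripper's body presses on something with over 40 N, if the wrist force passes 120 N, or if a joint passes its speed limit or range.

## Working session

There is one attempt and no reset: what is moved stays moved. The work goes in short steps, Python scripts to look and compute and a tool call to move; the robot and the scene stay as the last step left them, time stands still between calls to the robot, and variables do not carry over. Pictures are saved under pics/ and viewed, and the job is handed in when it is done.

Besides the shell and the picture viewer there is one more tool, called as name(argument=value, ...), one argument or row to a line, values as JSON. arm_command: Moves the arm, as the interface text tells. Its arguments: {"type":"object","properties":{"steps":{"type":"array","items":{"type":"array","items":{"type":"number"}}},"grip_force":{"type":"number"}},"required":["steps"]}

```bash
mkdir -p pics; ls; python3 - <<'E'
from station import *
import cv2,numpy as np
s=get_state();print(s)
for n in ["scene","top","wrist"]:
    p,d=read_camera(n);cv2.imwrite(f"pics/{n}0.png",p[:,:,::-1]);np.save(f"pics/{n}0.npy",d)
    print(n,get_calibration(n))
print(grasp_offset)
E
```

```text
pics
{'t': 0.0, 'qpos': array([ 1.0532057 ,  0.38381615,  0.04382888,  1.59958221, -0.0179306 ,
        1.16120867, -0.04992529]), 'joint_velocities': array([ 0.00018662,  0.00020905, -0.00047311, -0.00051258,  0.0011521 ,
        0.00034066,  0.00019018]), 'effort': array([-6.73831892e-04, -4.33461463e+01,  1.02420900e+00, -2.49511993e+01,
        1.05131094e-02,  1.13695182e-02, -4.00663289e-07]), 'position': array([ 0.26453909, -0.59269479,  0.22989544]), 'eef_rot': array([-3.13897285e+00,  1.10042168e-04,  4.19837594e-01]), 'contact_force': array([ 0.49155367, -0.03073525,  1.17125898]), 'ft_torque': array([-0.03761018,  0.01302038, -0.01634855]), 'grip_width': 0.08496030237407465}
scene {'mtx': array([[477.07974823,   0.        , 288.05168154],
       [  0.        , 477.07974823, 208.18219555],
       [  0.        ,   0.        ,   1.        ]]), 'dist': array([0.05072481, 0.        , 0.        , 0.        , 0.        ]), 'eye': array([-0.20482417,  0.64822821,  0.79265148]), 'attitude': array([-2.17138828, -0.0030719 , -2.30969729])}
top {'mtx': array([[469.11009146,   0.      
[... 239 characters left out ...]
763 ,  1.15369406]), 'attitude': array([-2.9900713 ,  0.01967766, -1.57128095])}
wrist {'mtx': array([[318.68412647,   0.        , 280.23664522],
       [  0.        , 318.68412647, 207.0874997 ],
       [  0.        ,   0.        ,   1.        ]]), 'dist': array([-0.05155208,  0.        ,  0.        ,  0.        ,  0.        ]), 'tool_from_camera': array([[-4.56884267e-04, -9.57875424e-01, -2.87183676e-01,
         7.33060907e-02],
       [ 9.99999817e-01, -5.51391805e-04,  2.48205176e-04,
         5.06754316e-05],
       [-3.96100364e-04, -2.87183510e-01,  9.57875501e-01,
        -1.43268418e-01],
       [ 0.00000000e+00,  0.00000000e+00,  0.00000000e+00,
         1.00000000e+00]])}
0.0187
```

View pics/scene0.png

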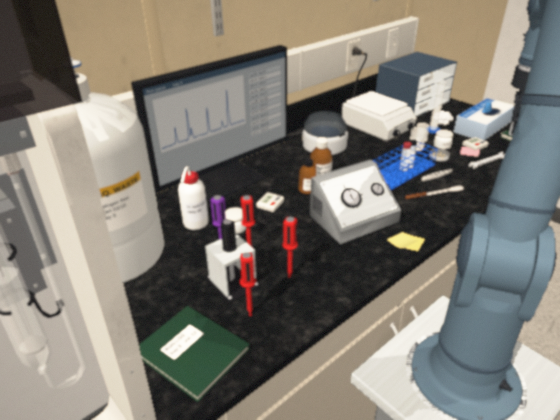

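View pics/top0.png

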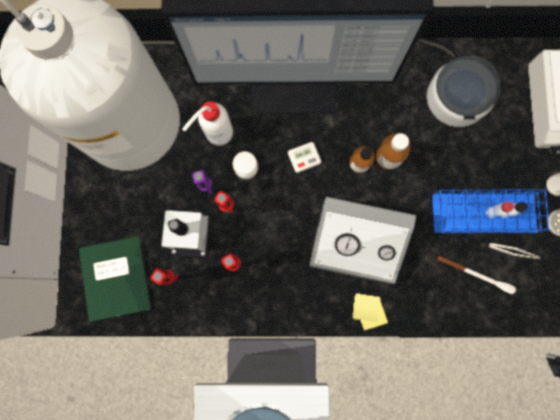

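View pics/wrist0.png

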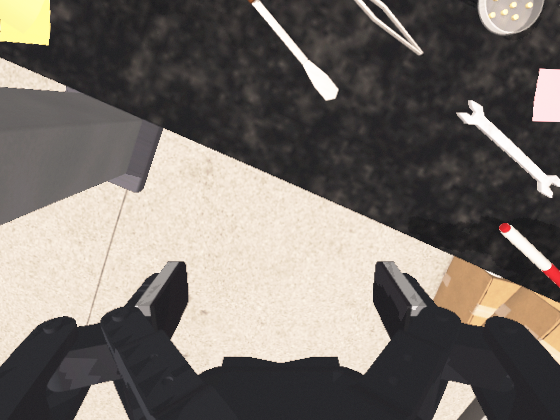

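The top view shows the stand at about (185,230) with the black handle at (178,227), red and purple decoys around it, and the console at (363,240) with its larger switch at (347,243). I'll build helpers and measure these.

```bash
cat > h.py <<'E'
import numpy as np,cv2
from scipy.spatial.transform import Rotation as R
from station import *
def campose(n,st=None):
    c=get_calibration(n)
    if n=="wrist":
        st=st or get_state(); T=np.eye(4);T[:3,:3]=R.from_euler('xyz',st['eef_rot']).as_matrix();T[:3,3]=st['position']
        return c,T@c['tool_from_camera']
    T=np.eye(4);T[:3,:3]=R.from_euler('xyz',c['attitude']).as_matrix();T[:3,3]=c['eye'];return c,T
def rays(n,uv,T=None):
    c,T0=campose(n) if T is None else (get_calibration(n),T)
    uv=np.atleast_2d(np.array(uv,float))
    q=cv2.undistortPoints(uv[:,None],c['mtx'],c['dist'])[:,0]
    return T0[:3,3],np.c_[q,np.ones(len(q))]@T0[:3,:3].T
def onz(n,uv,z,T=None):
    o,d=rays(n,uv,T);return o+d*((z-o[2])/d[:,2])[:,None]
def cloud(n,dep,T=None):
    v,u=np.mgrid[0:420,0:560]
    o,d=rays(n,np.c_[u.ravel(),v.ravel()],T)
    P=o+d*dep.ravel()[:,None];return P.reshape(420,560,3)
def proj(n,P,T=None):
    c,T0=campose(n) if T is None else (get_calibration(n),T)
    Q=(np.atleast_2d(P)-T0[:3,3])@T0[:3,:3]
    return cv2.projectPoints(Q[:,None],np.zeros(3),np.zeros(3),c['mtx'],c['dist'])[0][:,0]
E
python3 - <<'E'
from h import *
d=np.load('pics/top0.npy');im=cv2.imread('pics/top0.png')
P=cloud('top',d)
for nm,(u,v) in dict(handle=(178,227),red1=(162,277),red2=(231,262),red3=(224,202),purple=(202,180),jar=(245,165),timer=(304,157),table=(280,290),sel=(347,243),trim=(387,253),cb=(365,210),bottle=(216,125),standTL=(167,215),book=(115,280),desk=(500,310)).items(): print(nm,P[v,u].round(4))
c=cv2.resize(im[130:300,140:260],None,fx=5,fy=5,interpolation=cv2.INTER_CUBIC)[:,:600];c=c[:600]
cv2.imwrite('pics/c1.png',cv2.resize(im[170:300,140:260],None,fx=4.6,fy=4.6,interpolation=cv2.INTER_CUBIC))
cv2.imwrite('pics/c2.png',cv2.resize(im[190:290,300:425],None,fx=6,fy=6,interpolation=cv2.INTER_CUBIC))
s=cv2.imread('pics/scene0.png')
cv2.imwrite('pics/c3.png',cv2.resize(s[150:320,170:420],None,fx=3.2,fy=3.2,interpolation=cv2.INTER_CUBIC))
E
```

```text
handle [0.5041 0.1661 0.1775]
red1 [0.3999 0.1997 0.1645]
red2 [0.431  0.0542 0.1681]
red3 [0.5596 0.0714 0.1648]
purple [0.6081 0.12   0.1648]
jar [0.6715 0.0374 0.0491]
timer [ 0.7001 -0.1071  0.0151]
table [ 0.3716 -0.0463 -0.0074]
sel [ 0.4773 -0.1993  0.0923]
trim [ 0.4543 -0.2882  0.095 ]
cb [ 0.5471 -0.2361  0.1276]
bottle [0.7447 0.0975 0.1293]
standTL [0.5417 0.2103 0.0998]
book [0.3956 0.3535 0.0153]
desk [ 0.3236 -0.5739  0.001 ]
```

View pics/c1.png

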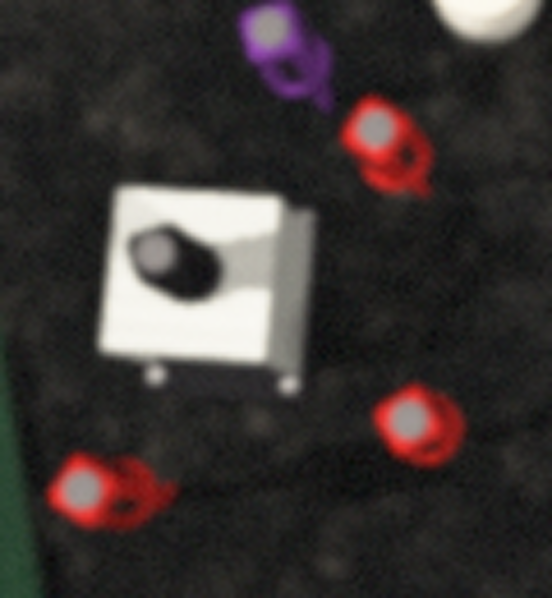

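View pics/c2.png

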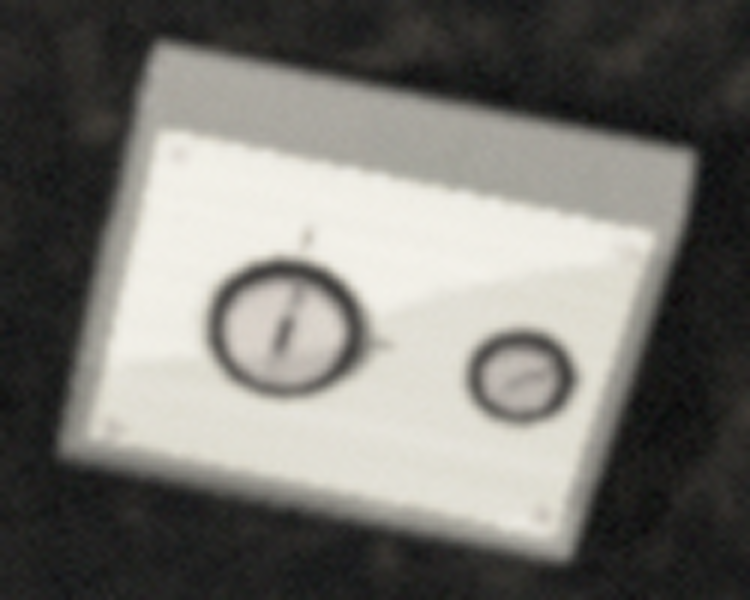

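View pics/c3.png

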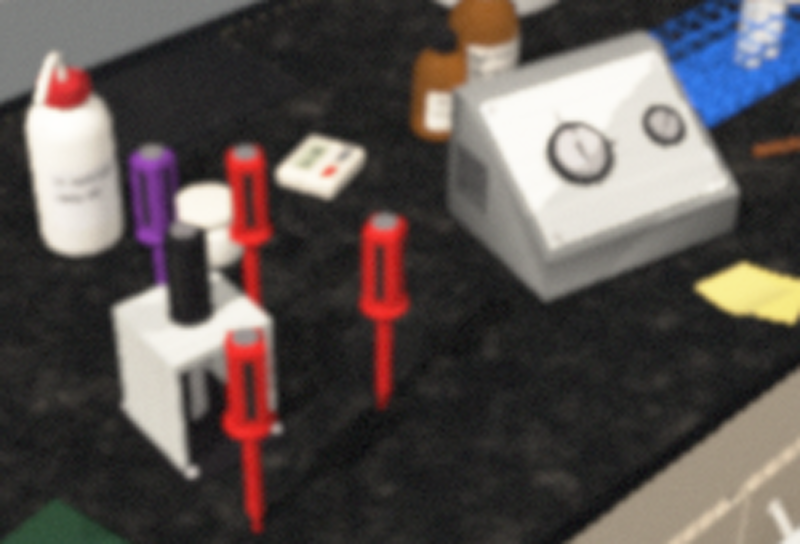

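The driver hangs upright in the stand. The larger switch's slot points nearly straight up the panel, and the console is yawed by about -13°. I'll work out coarse poses for the console and stand.

```bash
python3 - <<'E'
from h import *
im=cv2.imread('pics/top0.png');d=np.load('pics/top0.npy');P=cloud('top',d)
# stand plate
hsv=cv2.cvtColor(im,cv2.COLOR_BGR2HSV)
m=((hsv[...,2]>195)&(hsv[...,1]<60)).astype(np.uint8)
for nm,(u0,u1,v0,v1) in dict(stand=(150,215,200,262),panel=(305,420,200,285)).items():
    mm=np.zeros_like(m);mm[v0:v1,u0:u1]=m[v0:v1,u0:u1]
    c=max(cv2.findContours(mm,0,2)[0],key=cv2.contourArea);h=cv2.convexHull(c)
    q=cv2.approxPolyDP(h,6,True)[:,0];print(nm,q.tolist(),cv2.minAreaRect(h))
    if nm=='stand':
        W=onz('top',q,.105);print(W.round(4));print(W.mean(0))
        mk=mm
# panel plane
pts=P[215:265,318:400].reshape(-1,3);pts=pts[(pts[:,2]>.03)]
for _ in range(5):
    c0=pts.mean(0);n=np.linalg.svd(pts-c0)[2][2];n*=np.sign(n[2]);r=(pts-c0)@n;pts=pts[abs(r)<max(.002,2*r.std())]
print('n',n,np.degrees(np.arccos(n[2])),'yaw',np.degrees(np.arctan2(-n[1],-n[0])),c0,len(pts))
# edges yaw from back top line
g=(P[...,2]>.118)&(P[...,2]<.15);mm=np.zeros((420,560),np.uint8);mm[190:240,310:425]=g[190:240,310:425]
Q=P[mm>0];print(len(Q),Q.mean(0));r=cv2.minAreaRect(Q[:,:2].astype(np.float32)*1000);print(r)
# all console
g=(P[...,2]>.025);mm=np.zeros((420,560),np.uint8);mm[190:290,300:425]=g[190:290,300:425]
mm=cv2.morphologyEx(mm,2,np.ones((3,3)));Q=P[mm>0];r=cv2.minAreaRect(Q[:,:2].astype(np.float32)*1000);print('console',r)
for uv,z in [((347,243),.095),((387,252.5),.09)]:
    o,dd=rays('top',uv);t=((c0+n*.011-o)@n)/(dd[0]@n);print(uv,(o+dd[0]*t).round(4))
E
```

```text
stand [[166, 212], [200, 214], [196, 247], [162, 244]] ((181.11065673828125, 229.28280639648438), (35.58054733276367, 35.671077728271484), 5.19442892074585)
[[0.5478 0.2115 0.105 ]
 [0.5429 0.1337 0.105 ]
 [0.4679 0.1409 0.105 ]
 [0.4748 0.218  0.105 ]]
[0.5083687  0.17600145 0.105     ]
panel [[326, 212], [408, 229], [391, 279], [315, 262]] ((361.3330078125, 245.2347869873047), (84.70358276367188, 53.85392379760742), 12.804265022277832)
n [-0.55429354  0.12215996  0.82330773] 34.58270606111329 yaw -12.428651849328796 [ 0.48476944 -0.22424448  0.09837209] 3190
2012 [ 0.53291828 -0.2418609   0.12799693]
((531.2144165039062, -241.8281707763672), (200.5614776611328, 54.20946502685547), 77.8257064819336)
console ((458.46563720703125, -203.5220947265625), (245.37728881835938, 212.59140014648438), 77.82569122314453)
(347, 243) [ 0.4764 -0.198   0.1022]
(387, 252.5) [ 0.455  -0.2869  0.101 ]
```

```bash
cat >> h.py <<'E'
def rel(Rt,pt,st=None):
    """tool-frame move from current pose to target"""
    st=st or get_state();R0=R.from_euler('xyz',st['eef_rot'])
    rv=(R0.inv()*Rt).as_rotvec(degrees=True);t=R0.inv().apply(np.array(pt)-st['position'])*1000
    return rv.round(2),t.round(2)
def panelR(psi,th,tilt=35):
    """tool rotation, z=-n; tool y = u rotated clockwise by th deg (seen facing panel)"""
    a=np.radians(psi);tl=np.radians(tilt)
    n=np.array([-np.sin(tl)*np.cos(a),-np.sin(tl)*np.sin(a),np.cos(tl)])
    u=np.array([np.cos(tl)*np.cos(a),np.cos(tl)*np.sin(a),np.sin(tl)]);l=np.cross(n,u)
    t=np.radians(th);y=u*np.cos(t)-l*np.sin(t);z=-n;x=np.cross(y,z)
    return R.from_matrix(np.c_[x,y,z]),n,u,l
E
python3 - <<'E'
from h import *
Rt,n,u,l=panelR(-12.3,0)
print(rel(Rt,np.array([.476,-.199,.10])+.15*n), Rt.as_euler('xyz'))
E
```

```text
(array([-32.49,  16.32, -51.94]), array([ 284.31, -324.49,    7.95])) [2.53072742 0.         1.35612083]
```

arm_command(
  steps=[
    [-6.5,3.3,-10.4,57,-65,-20,85],
    [-13,6.5,-20.8,114,-130,-20,85],
    [-19.5,9.8,-31,170,-195,-10,85],
    [-26,13,-41.5,227,-260,0,85],
    [-32.5,16.3,-52,284,-324,8,85],
    [-32.5,16.3,-52,284,-324,8,85],
    [-32.5,16.3,-52,284,-324,8,85],
    [-32.5,16.3,-52,284,-324,8,85],
    [-32.5,16.3,-52,284,-324,8,85],
  ],
)

```text
t: 1.27
position: [0.3919, -0.1815, 0.2231]
eef_rot: [2.53, 0.002, 1.357]
contact_force: [-0.6, -0.5, 0.7]
grip_width: 0.0852
```

```bash
python3 - <<'E'
from h import *
s=get_state();p,d=read_camera('wrist');cv2.imwrite('pics/w1.png',p[:,:,::-1]);np.save('pics/w1.npy',d)
c,T=campose('wrist',s);np.save('pics/w1T.npy',T)
print(s['t'],s['position'],s['eef_rot'],s['qpos'].round(3))
Rt,n,u,l=panelR(-12.3,0);print(rel(Rt,np.array([.476,-.199,.10])+.15*n,s))
E
```

```text
1.275 [ 0.39191765 -0.18147667  0.2230835 ] [2.53014639e+00 1.60699507e-03 1.35740289e+00] [ 0.824 -0.36  -0.326  2.49  -0.619  0.468  0.754]
(array([0.03, 0.03, 0.11]), array([ 0.79, -0.24,  0.09]))
```

View pics/w1.png

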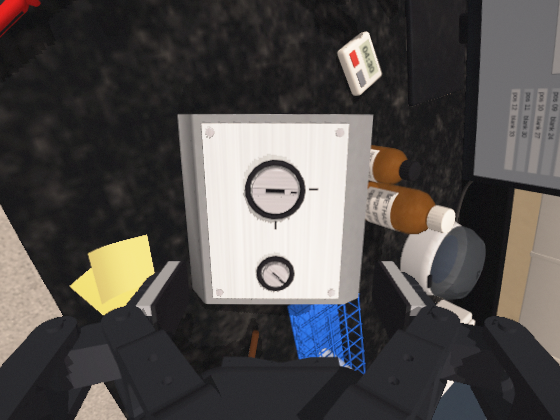

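The wrist view faces the panel squarely. The larger switch is at (275,189) with its slot nearly along the image row, the marked end is to the right (up the panel), and the stop tick is at (275,225). Next I'll measure it finely.

```bash
python3 - <<'E'
from h import *
im=cv2.imread('pics/w1.png');d=np.load('pics/w1.npy');T=np.load('pics/w1T.npy');P=cloud('wrist',d,T)
cv2.imwrite('pics/w1c.png',cv2.resize(im[150:230,235:325],None,fx=7,fy=7,interpolation=cv2.INTER_CUBIC))
g=cv2.cvtColor(im,6)
m=(g>190).astype(np.uint8);mm=np.zeros_like(m);mm[110:305,190:360]=m[110:305,190:360];mm=cv2.erode(mm,np.ones((5,5)))
pts=P[(mm>0)];
for _ in range(8):
    c0=np.median(pts,0) if _==0 else pts.mean(0);n=np.linalg.svd(pts-c0,full_matrices=False)[2][2];n*=np.sign(n[2]);r=(pts-c0)@n;pts=pts[abs(r)<max(.0015,2*r.std())]
print('n',n,np.degrees(np.arccos(n[2])),'yaw',np.degrees(np.arctan2(-n[1],-n[0])),c0,len(pts),r.std())
# table, back top for z bias
# dark ring contours
b=(g<70).astype(np.uint8)
for nm,(u0,u1,v0,v1) in dict(big=(240,310,152,222),small=(253,297,252,296)).items():
    q=np.zeros_like(b);q[v0:v1,u0:u1]=b[v0:v1,u0:u1]
    cs=cv2.findContours(q,0,1)[0];c=max(cs,key=cv2.contourArea);e=cv2.fitEllipse(c);print(nm,e,cv2.contourArea(c))
    o,dd=rays('wrist',e[0],T)
    for h in (.008,.011):
        X=o+dd[0]*(((c0+n*h-o)@n)/(dd[0]@n));print(h,X.round(4))
# inside disc: slot
q=np.zeros_like(b);cv2.circle(q,(275,189),20,1,-1);s=((g<110)&(q>0)).astype(np.uint8)
k,lab,stt,cen=cv2.connectedComponentsWithStats(s)
for i in range(1,k):
    if stt[i,4]>8: print(stt[i],cen[i]);
print(g[178:202,252:300:2])
E
```

```text
n [-0.56143206  0.12188879  0.81849689] 35.06539115463993 yaw -12.249020109587548 [ 0.47276222 -0.21906738  0.09187441] 16709 0.0006378658962032011
big ((274.5196838378906, 189.19383239746094), (57.57559585571289, 58.302799224853516), 95.24977111816406) 2634.5
0.008 [ 0.4725 -0.1962  0.098 ]
0.011 [ 0.471  -0.1951  0.1005]
small ((274.8600769042969, 273.0912170410156), (33.03125762939453, 35.824676513671875), 87.42031860351562) 926.5
0.008 [ 0.4537 -0.2824  0.098 ]
0.011 [ 0.4524 -0.2805  0.1005]
[266 189  18   4  71] [274.38028169 190.52112676]
[[ 62 138 169 206 208 207 207 205 205 203 203 205 203 204 202 201 200 200
  201 201 200 159 124  36]
 [ 81 162 203 210 210 209 209 208 208 208 208 207 207 206 205 205 206 205
  205 203 203 185 124  32]
 [138 181 208 208 209 208 208 206 207 206 207 206 205 207 206 206 205 205
  204 205 204 199 138  49]
 [198 169 207 206 206 206 206 206 204 204 205 204 202 204 203 203 202 202
  203 203 201 203 165  96]
 [211 188 204 205 206 205 205 205 205 204 204 204 205 205 206 205 206 206
  204 205 205 204 183 126]
 [186 206 202 204 202 203 204 203 204 203 2
[... 1176 characters left out ...]
04 204 190 202 202 199 200 200 199 199 198 199 197 196 196 195 196
  197 196 189 196 197 130]
 [151 207 206 188 207 205 207 208 206 208 206 204 208 207 202 206 206 205
  203 204 202 203 203 118]
 [118 208 208 208 209 209 210 208 208 208 208 202 209 207 198 208 207 208
  206 207 207 208 203 105]
 [ 68 209 204 205 205 204 205 205 206 205 206 207 207 206 207 207 206 207
  208 207 207 208 196  63]
 [ 38 210 207 206 205 206 205 205 204 205 207 204 206 205 205 206 207 206
  205 207 207 207 185  21]
 [ 40 177 209 209 208 209 209 209 209 208 208 208 207 207 206 206 206 206
  205 206 205 206 143  25]
 [ 31 121 205 205 207 206 207 207 206 206 206 206 207 206 207 206 206 206
  207 208 208 208  70  31]]
```

View pics/w1c.png

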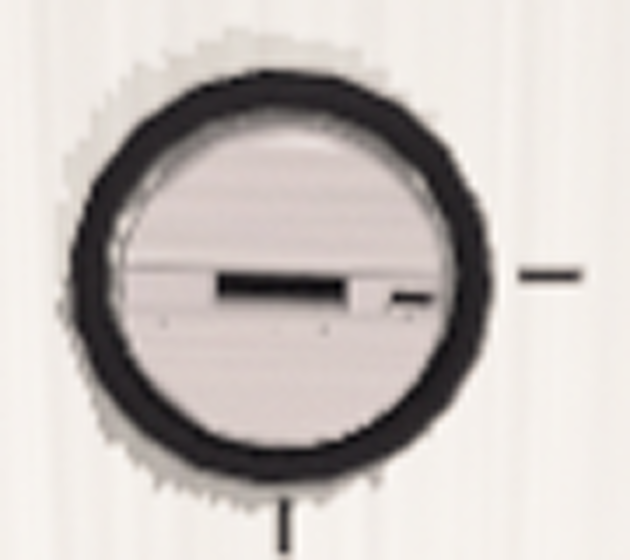

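```bash
python3 - <<'E'
from h import *
im=cv2.imread('pics/w1.png');T=np.load('pics/w1T.npy')
g=cv2.cvtColor(im,6)
c=cv2.resize(g[160:220,245:305],None,fx=10,fy=10,interpolation=cv2.INTER_CUBIC)
c=np.clip((c.astype(float)-120)*2.2,0,255).astype(np.uint8);cv2.imwrite('pics/w1d.png',c)
print(proj('wrist',[[.4706,-.1968,.1004],[.4710,-.1951,.1005]],T))
E
```

```text
[[274.44778473 190.97892711]
 [274.52649382 189.17739171]]
```

View pics/w1d.png

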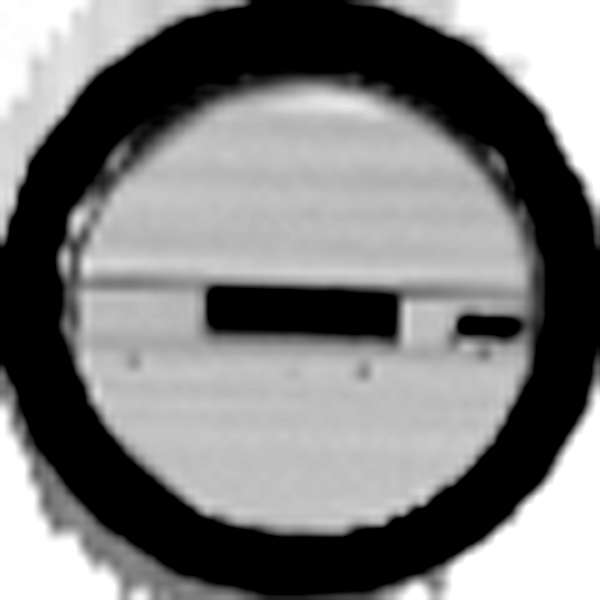

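The slot centre measures about (0.4707,-0.1966,0.1004), the panel yaw is -12.25°, and the switch angle is about +2–3°. Next I'll view the driver from above.

```bash
python3 - <<'E'
from h import *
print(rel(R.from_euler('xyz',[np.pi,0,1.885]),[.506,.170,.30]))
E
```

```text
(array([ 34.2 ,   9.32, -29.36]), array([368.46,  73.91, -42.28]))
```

arm_command(
  steps=[
    [5.7,1.6,-4.9,61,12,-30,85],
    [11.4,3.1,-9.8,123,25,-50,85],
    [17.1,4.7,-14.7,184,37,-55,85],
    [22.8,6.2,-19.6,246,49,-55,85],
    [28.5,7.8,-24.5,307,62,-50,85],
    [34.2,9.3,-29.4,368,74,-42,85],
    [34.2,9.3,-29.4,368,74,-42,85],
    [34.2,9.3,-29.4,368,74,-42,85],
  ],
)

```text
t: 2.33
position: [0.5076, 0.1698, 0.2985]
eef_rot: [-3.139, -0.005, 1.885]
contact_force: [-0.6, -0.4, 0.3]
grip_width: 0.085
```

```bash
python3 - <<'E'
from h import *
s=get_state();p,d=read_camera('wrist');cv2.imwrite('pics/w2.png',p[:,:,::-1]);np.save('pics/w2.npy',d)
c,T=campose('wrist',s);np.save('pics/w2T.npy',T)
print(s['t'],s['position'],s['eef_rot'],s['qpos'].round(3))
P=cloud('wrist',d,T)
cv2.imwrite('pics/w2c.png',cv2.resize(p[150:250,220:340,::-1],None,fx=6,fy=6,interpolation=cv2.INTER_CUBIC))
E
```

```text
2.325 [0.50755058 0.16977837 0.29851178] [-3.13924403 -0.00480718  1.88518704] [ 0.446  0.22  -0.948  1.756  0.182  1.262 -0.232]
```

View pics/w2.png

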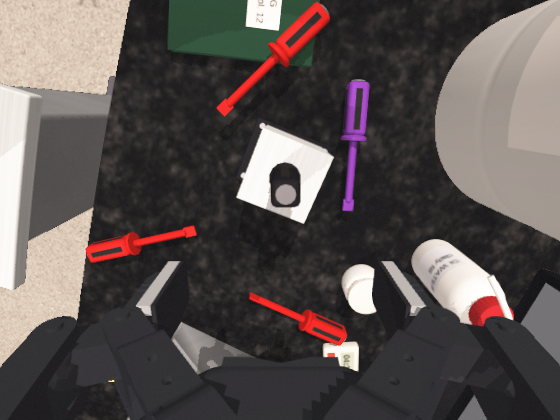

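View pics/w2c.png

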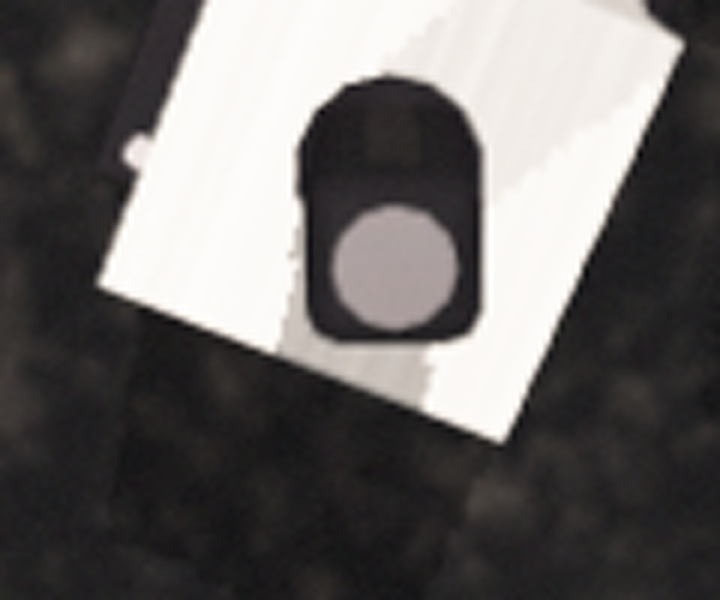

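The driver's handle top is at (285,194) in the wrist view, and its flats are already aligned with the tool axes. The decoys stand clear.

```bash
python3 - <<'E'
from h import *
T=np.load('pics/w2T.npy');im=cv2.imread('pics/w2.png');g=cv2.cvtColor(im,6)
B=onz('wrist',[285.4,194.2],.180,T)[0];print('button',B)
m=np.zeros_like(g);m[115:232,230:340]=(g[115:232,230:340]>165)*255
c=max(cv2.findContours(m,0,2)[0],key=cv2.contourArea);q=cv2.approxPolyDP(cv2.convexHull(c),5,True)[:,0];print(q.tolist())
W=onz('wrist',q,.105,T);print(W.round(4),W.mean(0))
b=onz('wrist',[[220+97/6,150+285/6],[220+503/6,150+442/6],[220+685/6,150+45/6]],.105,T);print('hole c',(b[0]+b[2])/2,np.linalg.norm(b[0]-b[1]),np.linalg.norm(b[2]-b[1]))
print(rel(R.from_euler('xyz',[np.pi,0,1.885]),[B[0],B[1],.131]))
s=onz('top',[[140+155/4.6,170+250/4.6]],.18);print('top button',s)
E
```

```text
button [0.50960683 0.1772304  0.18      ]
[[261, 123], [333, 157], [303, 223], [237, 197]]
[[0.4691 0.2235 0.105 ]
 [0.5517 0.2136 0.105 ]
 [0.5457 0.1341 0.105 ]
 [0.4672 0.1402 0.105 ]] [0.50840778 0.17785868 0.105     ]
hole c [0.5097405  0.17646457 0.105     ] 0.08060312259250545 0.08011693813994004
(array([-0.12, -0.09, -0.08]), array([  7.45,   5.64, 167.93]))
top button [[0.50946734 0.17476819 0.18      ]]
```

arm_command(
  steps=[
    [-0.1,-0.1,-0.1,7.5,5.6,30,85],
    [-0.1,-0.1,-0.1,7.5,5.6,60,85],
    [-0.1,-0.1,-0.1,7.5,5.6,100,85],
    [-0.1,-0.1,-0.1,7.5,5.6,140,85],
    [-0.1,-0.1,-0.1,7.5,5.6,169.5,85],
    [-0.1,-0.1,-0.1,7.5,5.6,169.5,85],
    [-0.1,-0.1,-0.1,7.5,5.6,169.5,85],
  ],
)

```text
t: 3.25
position: [0.5107, 0.1759, 0.1311]
eef_rot: [3.139, 0.002, 1.883]
contact_force: [0.3, -0.2, 0.9]
grip_width: 0.0848
```

arm_command(
  steps=[
    [0,0,0,0,0,0,20],
    [0,0,0,0,0,0,20],
    [0,0,0,0,0,0,20],
    [0,0,0,0,0,0,20],
    [0,0,0,0,0,0,20],
    [0,0,0,0,0,0,20],
  ],
  grip_force=80,
)

```text
t: 4.0
position: [0.5112, 0.1762, 0.1317]
eef_rot: [3.138, 0.002, 1.883]
contact_force: [-0.3, -0.7, 4.3]
grip_width: 0.0253
```

```bash
python3 - <<'E'
from h import *
s=get_state();print(s)
p,d=read_camera('scene');cv2.imwrite('pics/s1.png',cv2.resize(p[150:350,150:350,::-1],None,fx=3,fy=3))
E
```

```text
{'t': 4.0, 'qpos': array([ 0.3172458 ,  0.42924083, -0.85992923,  1.91721529,  0.39594335,
        0.96945876, -0.41439138]), 'joint_velocities': array([ 0.0011365 , -0.0008435 ,  0.00172708, -0.00107605, -0.00153501,
        0.00018675,  0.00122096]), 'effort': array([-1.83491525e-01, -3.07051849e+01, -7.09479421e+00, -1.92484063e+01,
        4.92871754e-03, -2.77759004e-01,  2.51915611e-03]), 'position': array([0.51119655, 0.17617175, 0.1317019 ]), 'eef_rot': array([3.13849259e+00, 2.26069498e-03, 1.88314435e+00]), 'contact_force': array([-0.33346729, -0.65717007,  4.29171062]), 'ft_torque': array([-0.12582279,  0.09529   ,  0.07992179]), 'grip_width': 0.025264557262212318}
```

View pics/s1.png

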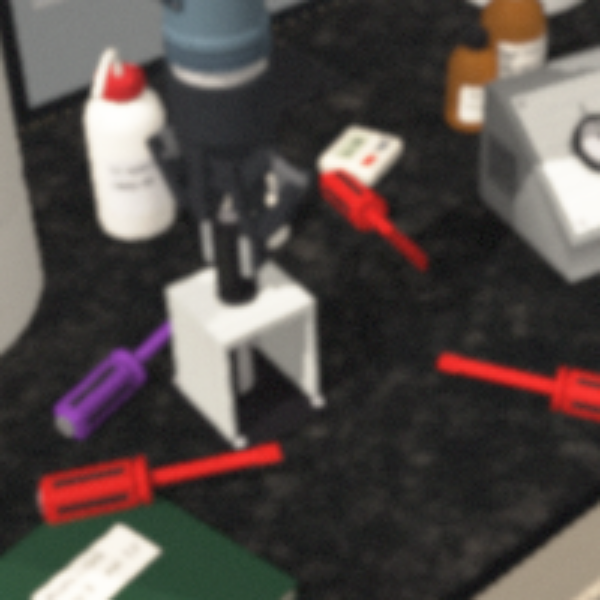

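The decoys have toppled by themselves; nothing of mine touched them. The driver is gripped at 25.3 mm, so I'll lift it straight up and check the blade.

arm_command(
  steps=[
    [0,0,0,0,0,-15,20],
    [0,0,0,0,0,-45,20],
    [0,0,0,0,0,-80,20],
    [0,0,0,0,0,-115,20],
    [0,0,0,0,0,-150,20],
    [0,0,0,0,0,-150,20],
    [0,0,0,0,0,-150,20],
    [0,0,0,0,0,-150,20],
  ],
)

```text
t: 5.05
position: [0.5095, 0.1756, 0.2798]
eef_rot: [-3.141, 0.002, 1.883]
contact_force: [-0.0, 0.1, -0.7]
grip_width: 0.0251
```

```bash
python3 - <<'E'
from h import *
s=get_state();print(s['position'],s['eef_rot'],s['contact_force'],s['grip_width'])
p,d=read_camera('scene');cv2.imwrite('pics/s2.png',cv2.resize(p[120:320,150:350,::-1],None,fx=3,fy=3))
s=get_state();p,d=read_camera('wrist');cv2.imwrite('pics/w3.png',p[:,:,::-1]);np.save('pics/w3T.npy',campose('wrist',s)[1])
cv2.imwrite('pics/w3c.png',cv2.resize(p[150:350,220:340,::-1],None,fx=3.5,fy=3,interpolation=cv2.INTER_CUBIC))
R0=R.from_euler('xyz',s['eef_rot']);print(proj('wrist',s['position']+R0.apply([0,0,.1217])),)
E
```

```text
[0.50948618 0.17564059 0.27981823] [-3.14115661e+00  2.10373415e-03  1.88317259e+00] [-0.01749694  0.05243715 -0.66313171] 0.025113135831157537
[[279.67029529 199.88698596]]
```

View pics/s2.png

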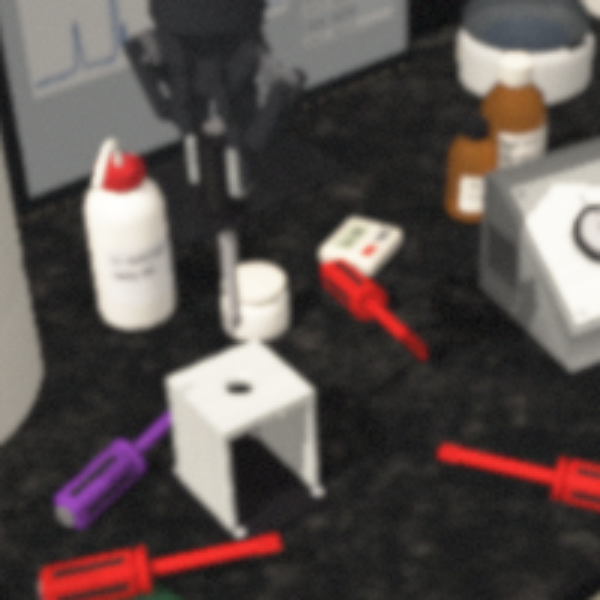

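View pics/w3c.png

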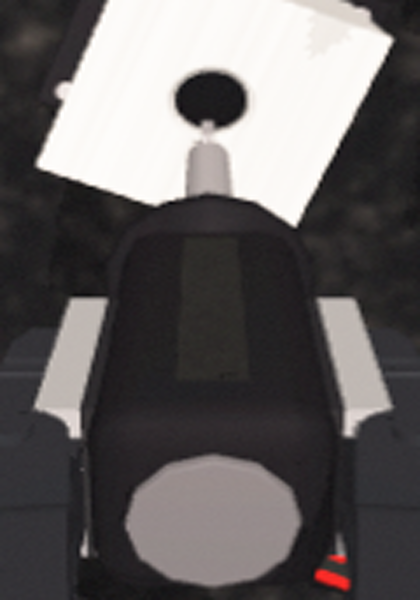

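```bash
python3 - <<'E'
from h import *
im=cv2.imread('pics/w3.png')
cv2.imwrite('pics/w3d.png',cv2.resize(im[160:225,255:305],None,fx=9,fy=9,interpolation=cv2.INTER_CUBIC))
E
```

```text
(no output)
```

View pics/w3d.png

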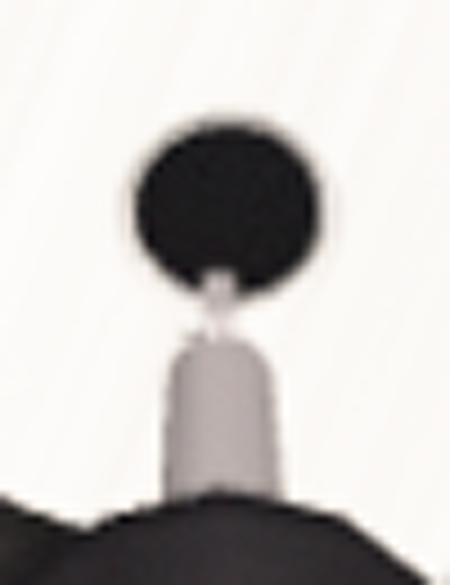

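The blade shows thin-edge-on in the wrist view, at about (279,190), so it runs along the tool's x axis. I'll therefore approach with tool y across the panel and the blade up the slot.

```bash
python3 - <<'E'
from h import *
S=np.array([.4707,-.1966,.1004])
Rt,n,u,l=panelR(-12.25,-87.5)
print(n,u,l)
print(rel(Rt,S+.152*n+[.03,.04,.03]))
print(rel(Rt,S+.152*n))
E
```

```text
[-0.56051674  0.12170011  0.81915204] [ 0.80050086 -0.17380577  0.57357644] [0.21217767 0.97723111 0.        ]
(array([-18.91, -31.09, -55.48]), array([-269.75, -186.25,   25.74]))
(array([-18.91, -31.09, -55.48]), array([-298.54, -227.1 ,   55.78]))
```

arm_command(
  steps=[
    [0,0,0,-45,-31,-10,20],
    [-3,-5,-9,-90,-62,-10,20],
    [-6,-10,-18,-135,-93,-5,20],
    [-9,-15,-27,-180,-124,5,20],
    [-12,-20,-36,-225,-155,15,20],
    [-15.5,-25.5,-45,-270,-186,26,20],
    [-18.9,-31.1,-55.5,-270,-186,26,20],
    [-18.9,-31.1,-55.5,-270,-186,26,20],
    [-18.9,-31.1,-55.5,-270,-186,26,20],
  ],
)

```text
t: 6.28
position: [0.4127, -0.1377, 0.2512]
eef_rot: [3.108, 0.604, 2.87]
contact_force: [0.2, 0.7, -0.7]
grip_width: 0.0252
```

```bash
python3 - <<'E'
from h import *
s=get_state();print(s['t'],s['position'],s['eef_rot'],s['qpos'].round(3),s['contact_force'],s['grip_width'])
S=np.array([.4707,-.1966,.1004])
Rt,n,u,l=panelR(-12.25,-87.5)
print(rel(Rt,S+.152*n+[.03,.04,.03]))
print(rel(Rt,S+.152*n))
E
```

```text
6.275 [ 0.41271948 -0.13767962  0.25124813] [3.10790174 0.60360222 2.8704335 ] [ 0.494 -0.409 -0.202  2.457 -0.257  0.494  1.783] [ 0.18586631  0.71321749 -0.73564117] 0.025186748364344078
(array([ 0.05, -0.37, -0.21]), array([-4.38,  0.39, -1.42]))
(array([ 0.05, -0.37, -0.21]), array([ 27.63, -46.65,  11.38]))
```

arm_command(
  steps=[
    [0,0,0,14,-24,6,20],
    [0,-0.4,-0.2,28,-47,11,20],
    [0,-0.4,-0.2,28,-47,11,20],
    [0,-0.4,-0.2,28,-47,11,20],
    [0,-0.4,-0.2,28,-47,11,20],
  ],
)

```text
t: 6.9
position: [0.3857, -0.1782, 0.2256]
eef_rot: [3.11, 0.611, 2.874]
contact_force: [0.7, -0.3, -1.4]
grip_width: 0.0251
```

```bash
python3 - <<'E'
from h import *
s=get_state();print(s['t'],s['position'],s['eef_rot'],s['qpos'].round(3),s['contact_force'],s['grip_width'])
S=np.array([.4707,-.1966,.1004])
Rt,n,u,l=panelR(-12.25,-87.5)
print(rel(Rt,S+.152*n))
p,d=read_camera('wrist');cv2.imwrite('pics/w4.png',p[:,:,::-1]);np.save('pics/w4T.npy',campose('wrist',s)[1])
cv2.imwrite('pics/w4c.png',cv2.resize(p[120:250,215:345,::-1],None,fx=5,fy=4.6,interpolation=cv2.INTER_CUBIC))
p,d=read_camera('scene');cv2.imwrite('pics/s4c.png',cv2.resize(p[120:270,280:430,::-1],None,fx=4,fy=4,interpolation=cv2.INTER_CUBIC))
E
```

```text
6.9 [ 0.38572898 -0.1781979   0.22558329] [3.1103799  0.61053068 2.87444705] [ 0.826 -0.385 -0.322  2.498 -0.622  0.487  2.282] [ 0.65035686 -0.26759296 -1.38856461] 0.025061232437356515
(array([ 0.04,  0.02, -0.  ]), array([0.59, 0.02, 0.41]))
```

View pics/w4c.png

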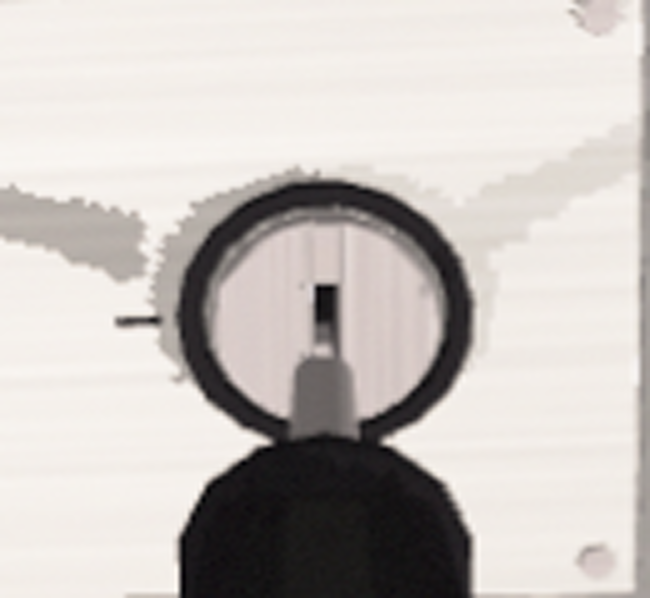

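View pics/s4c.png

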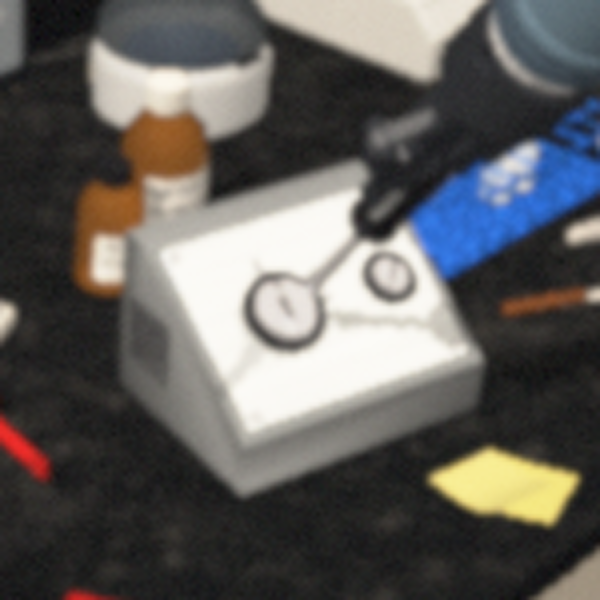

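```bash
python3 - <<'E'
from h import *
T=np.load('pics/w4T.npy');S=np.array([.4707,-.1966,.1004]);Rt,n,u,l=panelR(-12.25,-87.5)
print('S',proj('wrist',S,T),'tick?')
# disc circle extremes in pixel
a=np.linspace(0,2*np.pi,72)
for r,h in((.022,0),(.029,-.003)):
    q=proj('wrist',S+n*h+r*(np.cos(a)[:,None]*u+np.sin(a)[:,None]*l),T);print(q.min(0),q.max(0))
q=proj('wrist',S-n*.011+.033*(-l),T)
im=cv2.imread('pics/w4.png');g=cv2.cvtColor(im,6)
for v in (170,178,184,188): print(v,g[v,248:312])
print(g[150:220,262])
print(g[150:200,280])
E
```

```text
S [[280.26834783 190.17714918]] tick?
[257.21850039 167.28364196] [303.31626855 212.13675751]
[250.16489805 159.33553617] [310.36532392 217.95146445]
170 [226 226 219 177 176 175 177 174 146  47  33  40  40  37  37  48  90 134
 141 127 118 139 163 189 202 211 210 203 196 200 207 207 207 206 198 186
 217 214 209 201 190 172 155 150 141 161 111  91  56  38  39  40  40  40
  87 171 221 221 220 221 220 220 220 220]
178 [176 175 176 159  79  37  40  39  39  50  99 135 119 138 179 207 209 208
 209 209 210 206 209 210 205 208 209 205 198 193 205 206 205 205 197 182
 214 214 205 203 204 207 207 208 210 205 204 208 210 201 176 148 129 126
  70  30  33  37  38 116 202 216 216 215]
184 [178 178 160  55  42  42  36  51 100 144 166 208 209 210 207 208 207 208
 209 209 210 206 208 209 205 208 209 206 206 187  28  26  26  35  99 181
 212 212 205 202 204 206 204 207 207 203 203 207 209 208 201 191 193 193
 146 123  56  34  41  42  66 146 216 216]
188 [178 163  76  42  43  40  37  72 131 141 184 207 208 209 207 207 206 207
 207 208 209 207 207 207 204 207 209 206 197 154  33  27  23  35  99 178
 212 211 206 203 205 206 205 206 208 205 204 205 208 208 203 204 206 209
 181 129  71  37  40  40  42 129 221 220]
[244 244 244 245 243 239 238 238 240 240 228 175 174 172 144  70  30  41
  40  39  37  42  83 121 130 123 121 145 179 204 207 206 206 207 207 208
 208 208 207 208 208 208 207 208 208 209 209 208 207 209 208 207 212 190
 106  38  34  40  37  40  38  90 184 234 240 240 239 240 241 222]
[244 243 243 243 239 236 232 221 192  91  27  40  42  38  49  89 119 110
 140 192 207 206 205 206 205 206 206 206 205 205 204 163  21  21  26  25
  25  26  23  35  70  93  97  98 127 176 188 152 100 100]
```

arm_command(
  steps=[
    [0,0,0,0.3,0.2,6,20],
    [0,0,0,0.3,0.2,12,20],
    [0,0,0,0.3,0.2,18,20],
    [0,0,0,0.3,0.2,22,20],
    [0,0,0,0.3,0.2,22,20],
    [0,0,0,0.3,0.2,22,20],
  ],
  grip_force=100,
)

```text
t: 7.75
position: [0.3978, -0.1805, 0.2074]
eef_rot: [3.11, 0.611, 2.875]
contact_force: [0.5, -0.1, -0.5]
grip_width: 0.0248
```

```bash
python3 - <<'E'
from h import *
s=get_state();print(s['t'],s['position'],s['eef_rot'],s['qpos'].round(3),s['contact_force'],s['grip_width'])
S=np.array([.4707,-.1966,.1004])
Rt,n,u,l=panelR(-12.25,-87.5)
print(rel(Rt,S+.1217*n))
p,d=read_camera('wrist');cv2.imwrite('pics/w5.png',p[:,:,::-1]);T=campose('wrist',s)[1]
cv2.imwrite('pics/w5c.png',cv2.resize(p[150:230,240:320,::-1],None,fx=8,fy=7.4,interpolation=cv2.INTER_CUBIC))
R0=R.from_euler('xyz',s['eef_rot'])
print('tip,+7x',proj('wrist',s['position']+R0.apply([[0,0,.1217],[.007,0,.1217],[0,0,.1297]]),T),'S',proj('wrist',[S,S-.009*u],T))
p,d=read_camera('scene');cv2.imwrite('pics/s5c.png',cv2.resize(p[160:240,320:400,::-1],None,fx=7,fy=7,interpolation=cv2.INTER_CUBIC))
E
```

```text
7.75 [ 0.39775631 -0.18050021  0.20735083] [3.11021313 0.61092019 2.87496149] [ 0.838 -0.317 -0.358  2.5   -0.666  0.416  2.322] [ 0.50683042 -0.1173743  -0.49294315] 0.024765844594358273
(array([0.06, 0.04, 0.02]), array([ 0.15, -0.27,  8.75]))
tip,+7x [[280.35572384 199.37434516]
 [280.35283226 191.48418984]
 [280.35342416 196.97575086]] S [[279.89746927 196.4994206 ]
 [279.44724708 186.62112636]]
```

View pics/w5c.png

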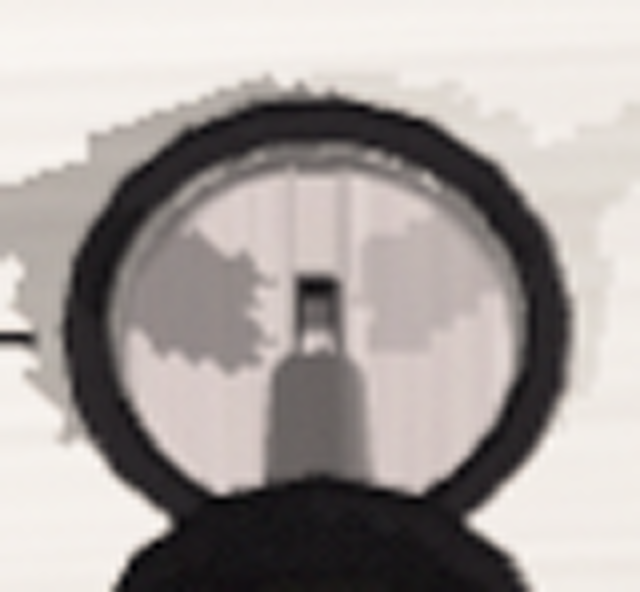

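View pics/s5c.png

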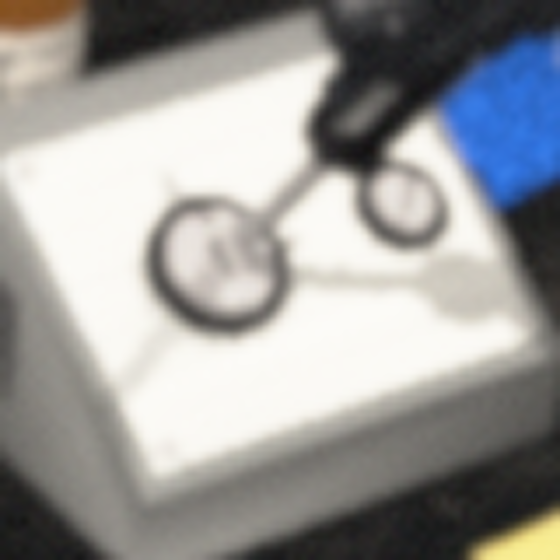

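The blade is lined up over the slot: blade centre at about x=320 and slot centre at 318 in the crop. I'll insert slowly and watch the force.

arm_command(
  steps=[
    [0,0,0,-0.9,-0.2,2.5,20],
    [0,0,0,-0.9,-0.2,5,20],
    [0,0,0,-0.9,-0.2,7,20],
    [0,0,0,-0.9,-0.2,9,20],
    [0,0,0,-0.9,-0.2,10.5,20],
    [0,0,0,-0.9,-0.2,11.5,20],
    [0,0,0,-0.9,-0.2,11.5,20],
  ],
)

```text
t: 8.72
position: [0.4049, -0.1823, 0.1986]
eef_rot: [3.11, 0.611, 2.875]
contact_force: [0.4, 0.3, -1.9]
grip_width: 0.0247
```

```bash
cat > st.py <<'E'
from h import *
s=get_state();print(s['t'],s['position'].round(4),s['eef_rot'].round(3),s['qpos'].round(4),s['contact_force'].round(2),s['ft_torque'].round(3),s['grip_width'])
S=np.array([.4707,-.1966,.1004]);Rt,n,u,l=panelR(-12.25,-87.5)
print(rel(Rt,S+.1217*n))
R0=R.from_euler('xyz',s['eef_rot']);print('F tool',R0.inv().apply(s['contact_force']).round(2),'M tool',R0.inv().apply(s['ft_torque']).round(3))
E
python3 st.py
```

```text
8.725 [ 0.4049 -0.1823  0.1986] [3.11  0.611 2.875] [ 0.8286 -0.2785 -0.362   2.4974 -0.6764  0.3773  2.3317] [ 0.44  0.27 -1.87] [ 0.148  0.736 -0.024] 0.024731183984642784
(array([0.06, 0.06, 0.02]), array([ 1.18, -0.05, -2.68]))
F tool [0.79 0.32 1.75] M tool [0.056 0.749 0.013]
```

arm_command(
  steps=[
    [0,0,0,0,0,1,20],
    [0,0,0,0,0,2,20],
    [0,0,0,0,0,3,20],
    [0,0,0,0,0,3,20],
    [0,0,0,0,0,3,20],
  ],
)

```text
t: 9.35
position: [0.4066, -0.1827, 0.1961]
eef_rot: [3.11, 0.611, 2.875]
contact_force: [1.2, -0.7, -0.7]
grip_width: 0.0249
```

```bash
python3 st.py; python3 - <<'E'
from h import *
p,d=read_camera('wrist');cv2.imwrite('pics/w6c.png',cv2.resize(p[150:230,240:320,::-1],None,fx=8,fy=7.4,interpolation=cv2.INTER_CUBIC))
E
```

```text
9.35 [ 0.4066 -0.1827  0.1961] [3.11  0.611 2.875] [ 0.8255 -0.2686 -0.3627  2.4971 -0.6797  0.3671  2.3349] [ 1.23 -0.68 -0.73] [ 0.155  0.736 -0.051] 0.02490948719968166
(array([0.06, 0.06, 0.03]), array([ 1.21, -0.06, -5.69]))
F tool [-0.7  -0.38  1.37] M tool [0.065 0.75  0.04 ]
```

View pics/w6c.png

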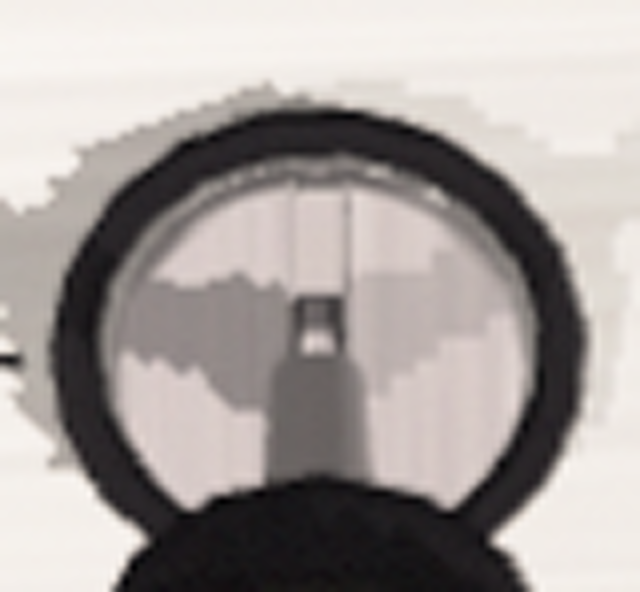

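arm_command(
  steps=[
    [0,0,0,0,0,0.5,20],
    [0,0,0,0,0,1,20],
    [0,0,0,0,0,1,20],
  ],
)

```text
t: 9.78
position: [0.4072, -0.1828, 0.1953]
eef_rot: [3.11, 0.611, 2.875]
contact_force: [0.3, -0.3, -0.5]
grip_width: 0.0251
```

```bash
python3 st.py
```

```text
9.775 [ 0.4072 -0.1828  0.1953] [3.11  0.611 2.875] [ 0.8245 -0.2653 -0.3628  2.497  -0.6807  0.3637  2.336 ] [ 0.3  -0.33 -0.48] [0.123 0.717 0.048] 0.025143618864938082
(array([0.06, 0.05, 0.03]), array([ 1.15, -0.08, -6.71]))
F tool [-0.03 -0.26  0.6 ] M tool [ 0.03   0.726 -0.057]
```

arm_command(
  steps=[
    [0,0,3,0,0,0,20],
    [0,0,6,0,0,0,20],
    [0,0,10,0,0,0,20],
    [0,0,14,0,0,0,20],
    [0,0,14,0,0,0,20],
  ],
)

```text
t: 10.4
position: [0.4072, -0.183, 0.1953]
eef_rot: [2.945, 0.583, 2.582]
contact_force: [0.3, 0.7, -1.4]
grip_width: 0.025
```

```bash
python3 st.py; python3 - <<'E'
from h import *
p,d=read_camera('wrist');cv2.imwrite('pics/w7c.png',cv2.resize(p[150:230,240:320,::-1],None,fx=8,fy=7.4,interpolation=cv2.INTER_CUBIC))
E
```

```text
10.4 [ 0.4072 -0.183   0.1953] [2.945 0.583 2.582] [ 0.8838 -0.2671 -0.414   2.4948 -0.719   0.3718  2.129 ] [ 0.28  0.75 -1.41] [ 0.022  0.782 -0.032] 0.025004402807459417
(array([  0.04,   0.06, -13.92]), array([ 1.21, -0.16, -6.69]))
F tool [0.91 0.55 1.22] M tool [ 0.348  0.699 -0.056]
```

View pics/w7c.png

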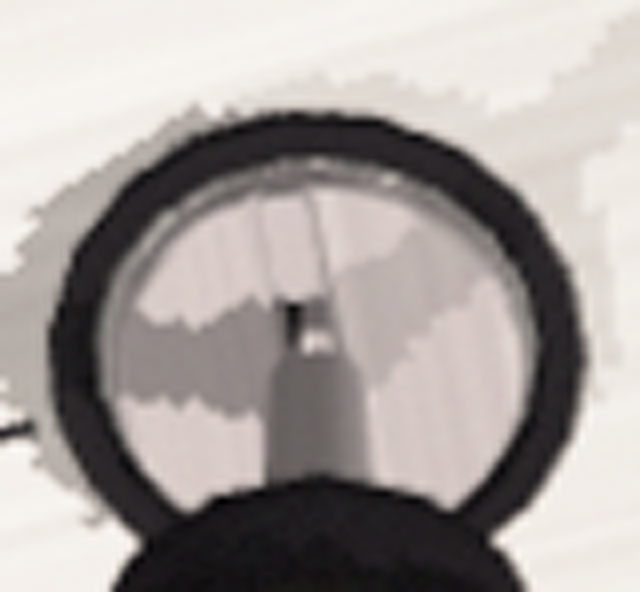

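The blade is engaged: the switch follows with about 7° of play, and the torque of about 0.056 N·m matches its friction. I'll keep turning.

arm_command(
  steps=[
    [0,0,4,0,0,0,20],
    [0,0,8,0,0,0,20],
    [0,0,13,0,0,0,20],
    [0,0,18,0,0,0,20],
    [0,0,23,0,0,0,20],
    [0,0,28,0,0,0,20],
    [0,0,32,0,0,0,20],
    [0,0,36,0,0,0,20],
    [0,0,36,0,0,0,20],
  ],
)

```text
t: 11.58
position: [0.4069, -0.1836, 0.1952]
eef_rot: [2.635, 0.359, 1.92]
contact_force: [-0.9, -2.0, -2.1]
grip_width: 0.0253
```

```bash
python3 st.py; python3 - <<'E'
from h import *
p,d=read_camera('wrist');cv2.imwrite('pics/w8c.png',cv2.resize(p[150:230,240:320,::-1],None,fx=8,fy=7.4,interpolation=cv2.INTER_CUBIC))
E
```

```text
11.575 [ 0.4069 -0.1836  0.1952] [2.635 0.359 1.92 ] [ 1.0328 -0.2759 -0.5408  2.4899 -0.8118  0.3955  1.5913] [-0.86 -2.04 -2.1 ] [-0.313  1.054 -0.294] 0.025281830471921906
(array([ -0.  ,   0.09, -49.83]), array([ 1.28, -0.36, -6.67]))
F tool [-0.78 -2.55  1.49] M tool [ 1.131  0.112 -0.065]
```

View pics/w8c.png

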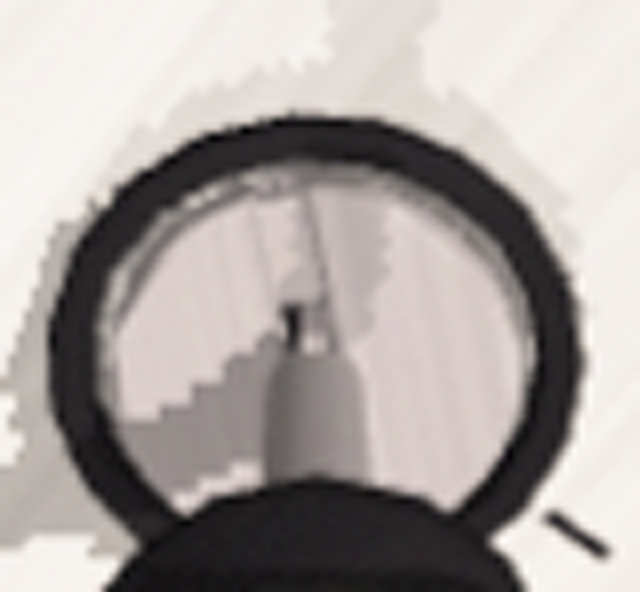

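arm_command(
  steps=[
    [0,0,4,0,0,0,20],
    [0,0,8,0,0,0,20],
    [0,0,13,0,0,0,20],
    [0,0,18,0,0,0,20],
    [0,0,23,0,0,0,20],
    [0,0,28,0,0,0,20],
    [0,0,32,0,0,0,20],
    [0,0,36,0,0,0,20],
    [0,0,36,0,0,0,20],
  ],
)

```text
t: 12.75
position: [0.4064, -0.184, 0.195]
eef_rot: [2.53, 0.019, 1.381]
contact_force: [-0.5, -3.7, -3.1]
grip_width: 0.0249
```

```bash
python3 st.py; python3 - <<'E'
from h import *
p,d=read_camera('wrist');cv2.imwrite('pics/w9c.png',cv2.resize(p[150:230,240:320,::-1],None,fx=8,fy=7.4,interpolation=cv2.INTER_CUBIC))
E
```

```text
12.75 [ 0.4064 -0.184   0.195 ] [2.53  0.019 1.381] [ 1.1795 -0.2917 -0.6631  2.4858 -0.8998  0.425   1.049 ] [-0.46 -3.72 -3.09] [-0.447  1.253 -0.372] 0.024924857077511423
(array([-3.000e-02,  1.200e-01, -8.572e+01]), array([ 1.28, -0.57, -6.67]))
F tool [-3.68 -1.61  2.73] M tool [ 1.154 -0.753 -0.101]
```

View pics/w9c.png

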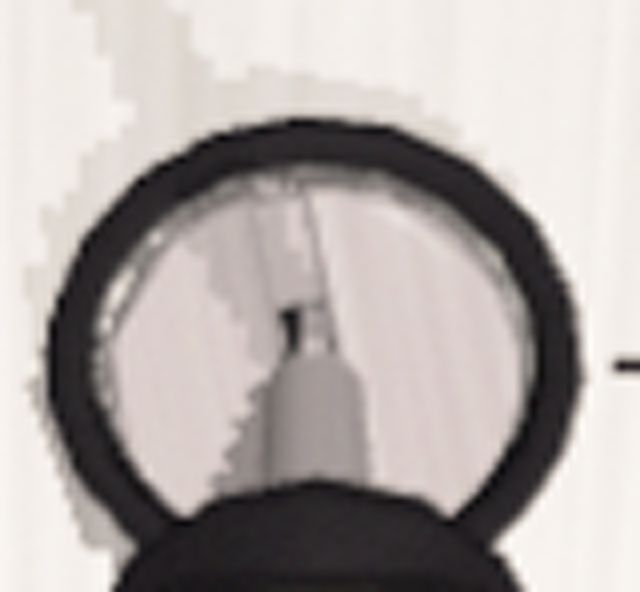

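arm_command(
  steps=[
    [0,0,2,0,0,0,20],
    [0,0,4,0,0,0,20],
    [0,0,6,0,0,0,20],
    [0,0,8,0,0,0,20],
    [0,0,8,0,0,0,20],
  ],
)

```text
t: 13.42
position: [0.4063, -0.184, 0.1949]
eef_rot: [2.533, -0.061, 1.267]
contact_force: [-1.2, -2.8, -2.3]
grip_width: 0.0252
```

```bash
python3 st.py
```

```text
13.425 [ 0.4063 -0.184   0.1949] [ 2.533 -0.061  1.267] [ 1.2126 -0.2964 -0.6902  2.485  -0.9194  0.4328  0.9277] [-1.19 -2.81 -2.26] [-0.415  1.319 -0.397] 0.025226377080924737
(array([-4.000e-02,  1.200e-01, -9.373e+01]), array([ 1.28, -0.6 , -6.68]))
F tool [-3.17 -1.42  1.53] M tool [ 1.108 -0.915 -0.071]
```

arm_command(
  steps=[
    [0,0,1,0,0,0,20],
    [0,0,2,0,0,0,20],
    [0,0,2,0,0,0,20],
  ],
)

```text
t: 13.8
position: [0.4063, -0.184, 0.1949]
eef_rot: [2.535, -0.081, 1.238]
contact_force: [-1.8, -2.1, -2.2]
grip_width: 0.0249
```

```bash
python3 st.py|tail -1
```

```text
F tool [-2.7  -1.95  1.09] M tool [ 1.039 -1.    -0.041]
```

arm_command(
  steps=[
    [0,0,1,0,0,0,20],
    [0,0,1.5,0,0,0,20],
    [0,0,1.5,0,0,0,20],
  ],
)

```text
t: 14.18
position: [0.4063, -0.184, 0.1949]
eef_rot: [2.537, -0.096, 1.216]
contact_force: [-1.3, -1.5, -2.2]
grip_width: 0.025
```

```bash
python3 st.py;python3 - <<'E'
from h import *
p,d=read_camera('wrist');cv2.imwrite('pics/w10c.png',cv2.resize(p[150:230,240:320,::-1],None,fx=8,fy=7.4,interpolation=cv2.INTER_CUBIC))
E
```

```text
14.175 [ 0.4063 -0.184   0.1949] [ 2.537 -0.096  1.216] [ 1.2266 -0.2986 -0.7016  2.4846 -0.9277  0.4362  0.874 ] [-1.28 -1.47 -2.22] [-0.379  1.335 -0.442] 0.024995368498870067
(array([-4.000e-02,  1.300e-01, -9.726e+01]), array([ 1.28, -0.65, -6.68]))
F tool [-2.03 -1.72  1.28] M tool [ 1.073 -0.985 -0.016]
```

View pics/w10c.png

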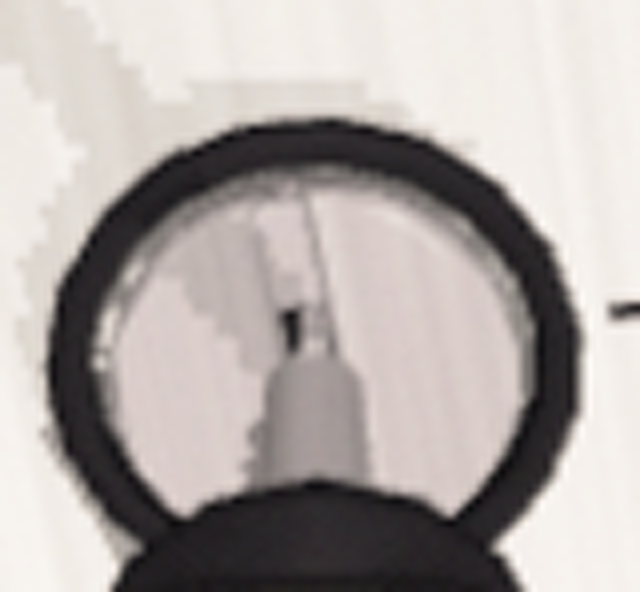

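arm_command(
  steps=[
    [0,0,1,0,0,0,20],
    [0,0,1.5,0,0,0,20],
    [0,0,1.5,0,0,0,20],
  ],
)

```text
t: 14.6
position: [0.4063, -0.184, 0.1949]
eef_rot: [2.539, -0.111, 1.194]
contact_force: [-1.6, -2.3, -2.2]
grip_width: 0.0251
```

```bash
python3 st.py
```

```text
14.6 [ 0.4063 -0.184   0.1949] [ 2.539 -0.111  1.194] [ 1.2326 -0.2995 -0.7066  2.4844 -0.9312  0.4377  0.8512] [-1.59 -2.31 -2.17] [-0.461  1.358 -0.458] 0.025075882531651786
(array([-4.000e-02,  1.300e-01, -9.875e+01]), array([ 1.26, -0.67, -6.69]))
F tool [-2.95 -1.57  1.18] M tool [ 1.037 -1.091 -0.051]
```

arm_command(
  steps=[
    [0,0,1,0,0,0,20],
    [0,0,1.5,0,0,0,20],
    [0,0,1.5,0,0,0,20],
  ],
)

```text
t: 14.98
position: [0.4062, -0.184, 0.1948]
eef_rot: [2.542, -0.125, 1.173]
contact_force: [-1.9, -2.6, -2.2]
grip_width: 0.025
```

```bash
python3 st.py; python3 - <<'E'
from h import *
s=get_state();p,d=read_camera('wrist');T=campose('wrist',s)[1];np.save('pics/w11T.npy',T);cv2.imwrite('pics/w11.png',p[:,:,::-1])
cv2.imwrite('pics/w11c.png',cv2.resize(p[165:205,260:310,::-1],None,fx=14,fy=14,interpolation=cv2.INTER_CUBIC))
E
```

```text
14.975 [ 0.4062 -0.184   0.1948] [ 2.542 -0.125  1.173] [ 1.2387 -0.3005 -0.7116  2.4843 -0.9347  0.4392  0.8283] [-1.87 -2.58 -2.2 ] [-0.479  1.384 -0.428] 0.024951399361708
(array([-5.0000e-02,  1.3000e-01, -1.0025e+02]), array([ 1.27, -0.65, -6.69]))
F tool [-3.35 -1.61  1.07] M tool [ 1.028 -1.124 -0.09 ]
```

View pics/w11c.png

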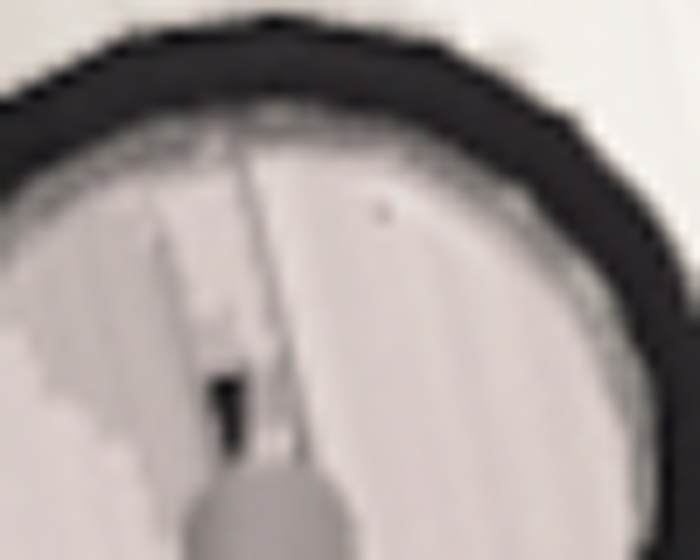

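```bash
python3 - <<'E'
from h import *
S=np.array([.4707,-.1966,.1004]);Rt,n,u,l=panelR(-12.25,-87.5)
def ang(n1,pts,sx,sy,ox,oy,T):
    px=[(ox+(a+.5)/sx-.5,oy+(b+.5)/sy-.5) for a,b in pts]
    o,d=rays('wrist',px,T);X=o+d*(((S-o)@n)/(d@n))[:,None];v=X[1]-X[0];print(n1,np.degrees(np.arctan2(-v@l,v@u)))
T=np.load('pics/w11T.npy')
ang('w11 right',[(240,165),(303,450)],14,14,260,165,T)
ang('w11 left',[(160,230),(200,400)],14,14,260,165,T)
T=np.load('pics/w4T.npy')
ang('w4 right',[(343,220),(343,350)],5,4.6,215,120,T)
T=np.load('pics/w1T.npy')
ang('w1',[(80,283),(525,293)],10,10,245,160,T)
E
```

```text
w11 right 90.67425053828859
w11 left 90.2386280527024
w4 right 2.380359083895894
w1 1.30220768099506
```

The slot lines measure about 90.4°, which puts the switch at its stop. A small extra turn will confirm it with a rise in torque.

arm_command(
  steps=[
    [0,0,1,0,0,0,20],
    [0,0,2,0,0,0,20],
    [0,0,2,0,0,0,20],
  ],
)

```text
t: 15.4
position: [0.4062, -0.184, 0.1948]
eef_rot: [2.545, -0.145, 1.144]
contact_force: [-0.9, -2.8, -2.7]
grip_width: 0.0248
```

```bash
python3 st.py; python3 - <<'E'
from h import *
s=get_state();p,d=read_camera('wrist');T=campose('wrist',s)[1];np.save('pics/w12T.npy',T);cv2.imwrite('pics/w12.png',p[:,:,::-1])
cv2.imwrite('pics/w12c.png',cv2.resize(p[165:205,260:310,::-1],None,fx=14,fy=14,interpolation=cv2.INTER_CUBIC))
E
```

```text
15.4 [ 0.4062 -0.184   0.1948] [ 2.545 -0.145  1.144] [ 1.2468 -0.3019 -0.7182  2.484  -0.9394  0.4413  0.7978] [-0.94 -2.81 -2.66] [-0.476  1.441 -0.358] 0.024797102176953193
(array([-5.0000e-02,  1.3000e-01, -1.0225e+02]), array([ 1.25, -0.68, -6.68]))
F tool [-3.3  -0.99  2.  ] M tool [ 1.051 -1.142 -0.151]
```

View pics/w12c.png

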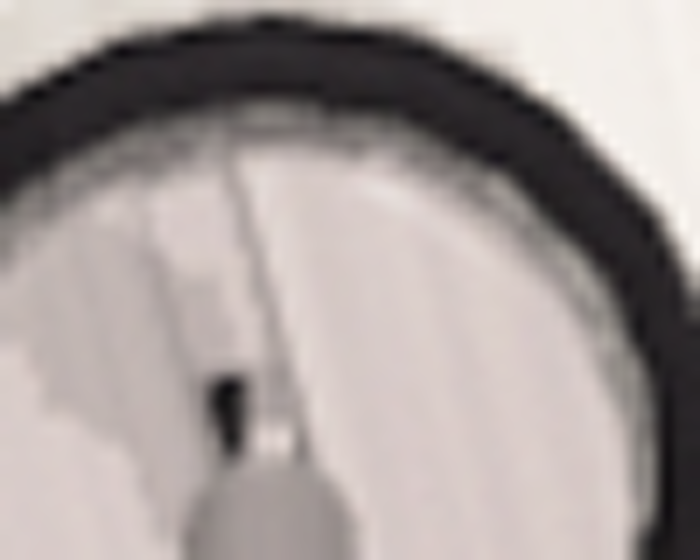

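The torque has risen to 0.15 N·m, so the stop is met. I'll relieve the twist and withdraw.

arm_command(
  steps=[
    [0,0,-4,0,0,0,20],
    [0,0,-8,0,0,0,20],
    [0,0,-10,0,0,0,20],
    [0,0,-10,0,0,-3,20],
    [0,0,-10,0,0,-7,20],
    [0,0,-10,0,0,-12,20],
    [0,0,-10,0,0,-20,20],
    [0,0,-10,0,0,-25,20],
    [0,0,-10,0,0,-25,20],
  ],
)

```text
t: 16.58
position: [0.3922, -0.1812, 0.2159]
eef_rot: [2.531, -0.045, 1.288]
contact_force: [0.7, -0.4, -0.6]
grip_width: 0.0253
```

```bash
python3 st.py; python3 - <<'E'
from h import *
s=get_state();p,d=read_camera('wrist');T=campose('wrist',s)[1];np.save('pics/w13T.npy',T);cv2.imwrite('pics/w13.png',p[:,:,::-1])
cv2.imwrite('pics/w13c.png',cv2.resize(p[140:240,230:330,::-1],None,fx=6,fy=6,interpolation=cv2.INTER_CUBIC))
print(rel(R.from_euler('xyz',[np.pi,0,1.885]),[.44,0,.30],s))
E
```

```text
16.575 [ 0.3922 -0.1812  0.2159] [ 2.531 -0.045  1.288] [ 1.198  -0.3839 -0.6328  2.4872 -0.8888  0.5264  0.924 ] [ 0.72 -0.37 -0.56] [0.166 0.712 0.025] 0.02528979186357422
(array([-5.000e-02,  2.100e-01, -9.223e+01]), array([ 1.59, -0.9 , 18.8 ]))
F tool [-0.18  0.33  0.91] M tool [ 0.73  -0.037 -0.016]
(array([ 34.71,   8.04, -33.92]), array([190.92,  39.49, -64.61]))
```

View pics/w13c.png

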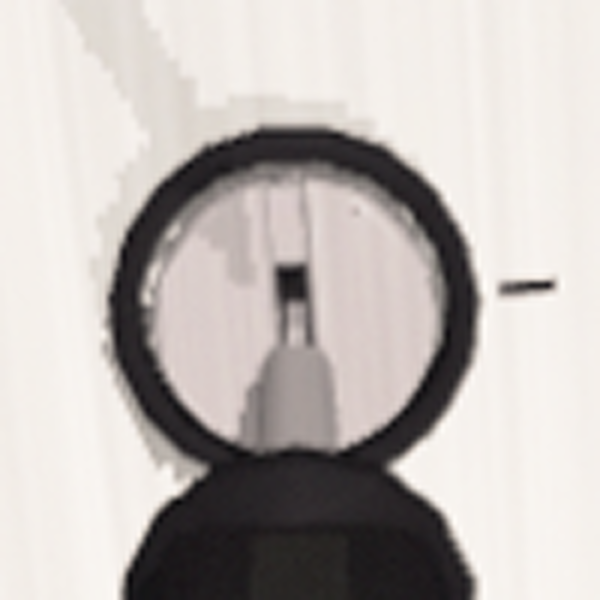

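```bash
python3 - <<'E'
from h import *
S=np.array([.4707,-.1966,.1004]);Rt,n,u,l=panelR(-12.25,-87.5)
T=np.load('pics/w13T.npy');im=cv2.imread('pics/w13.png')
c=cv2.resize(cv2.cvtColor(im,6)[160:205,260:305],None,fx=14,fy=14,interpolation=cv2.INTER_CUBIC)
cv2.imwrite('pics/w13d.png',np.clip((c.astype(float)-100)*1.8,0,255).astype(np.uint8))
def ang(n1,pts,sx,sy,ox,oy,T):
    px=[(ox+(a+.5)/sx-.5,oy+(b+.5)/sy-.5) for a,b in pts]
    o,d=rays('wrist',px,T);X=o+d*(((S-o)@n)/(d@n))[:,None];v=X[1]-X[0];print(n1,np.degrees(np.arctan2(-v@l,v@u)))
ang('r',[(302,180),(314,345)],6,6,230,140,T)
ang('l',[(268,195),(277,265)],6,6,230,140,T)
E
```

```text
r 90.65515092494721
l 87.81932706780385
```

View pics/w13d.png

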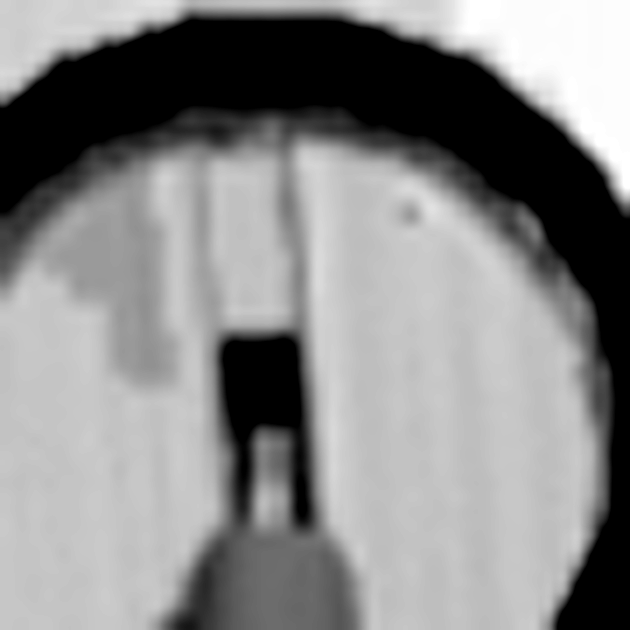

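The switch still reads about 90°, and the blade is out and clear. Now back to the stand.

arm_command(
  steps=[
    [3.5,0.8,-3.4,25,5,-12,20],
    [8.7,2,-8.5,55,11,-22,20],
    [15.6,3.6,-15.3,95,20,-38,20],
    [22.6,5.2,-22,134,28,-50,20],
    [29.5,6.8,-28.8,172,36,-60,20],
    [34.7,8,-33.9,191,39.5,-64.6,20],
    [34.7,8,-33.9,191,39.5,-64.6,20],
    [34.7,8,-33.9,191,39.5,-64.6,20],
  ],
)

```text
t: 17.62
position: [0.4391, -0.0006, 0.2988]
eef_rot: [-3.14, -0.001, 1.883]
contact_force: [-0.0, -0.0, -1.5]
grip_width: 0.0251
```

```bash
python3 - <<'E'
from h import *
s=get_state();print(s['t'],s['position'],s['eef_rot'],s['qpos'].round(3))
print(rel(R.from_euler('xyz',[np.pi,0,1.883]),[.5102,.1760,.2817],s))
E
```

```text
17.625 [ 0.4390626  -0.0006272   0.29877781] [-3.14039599e+00 -1.04128050e-03  1.88264549e+00] [ 1.114 -0.088 -1.123  1.95  -0.084  1.232  0.333]
(array([-0.07, -0.06, -0.02]), array([146.26, 121.92,  17.08]))
```

arm_command(
  steps=[
    [0,0,0,37,30,4,20],
    [0,0,0,73,61,8,20],
    [0,0,0,110,91,13,20],
    [-0.1,-0.1,0,146,122,17,20],
    [-0.1,-0.1,0,146,122,17,20],
    [-0.1,-0.1,0,146,122,17,20],
    [-0.1,-0.1,0,146,122,17,20],
  ],
)

```text
t: 18.5
position: [0.5104, 0.1726, 0.2813]
eef_rot: [-3.141, 0.004, 1.878]
contact_force: [-0.3, 0.3, -1.4]
grip_width: 0.0249
```

```bash
python3 - <<'E'
from h import *
s=get_state();print(s['t'],s['position'],s['eef_rot'])
p,d=read_camera('wrist');T=campose('wrist',s)[1];cv2.imwrite('pics/w14c.png',cv2.resize(p[140:240,220:340,::-1],None,fx=6,fy=6,interpolation=cv2.INTER_CUBIC))
print('hole',proj('wrist',[.5097,.1765,.105],T),'tip',proj('wrist',s['position']-[0,0,.1217],T))
p,d=read_camera('scene');cv2.imwrite('pics/s14.png',cv2.resize(p[140:300,170:330,::-1],None,fx=3.7,fy=3.7,interpolation=cv2.INTER_CUBIC))
E
```

```text
18.5 [0.5104061  0.17262506 0.28130767] [-3.14109294  0.00391337  1.87815551]
hole [[280.6056858  181.32811126]] tip [[280.11824482 199.35966985]]
```

View pics/w14c.png

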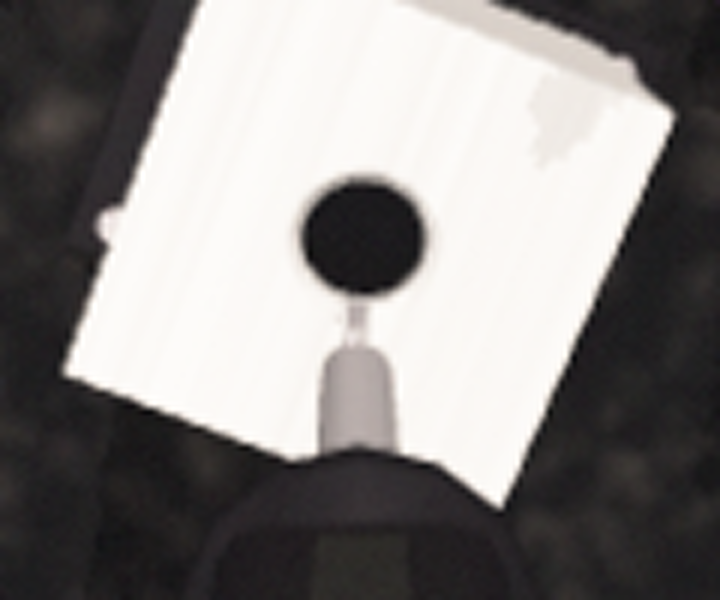

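View pics/s14.png

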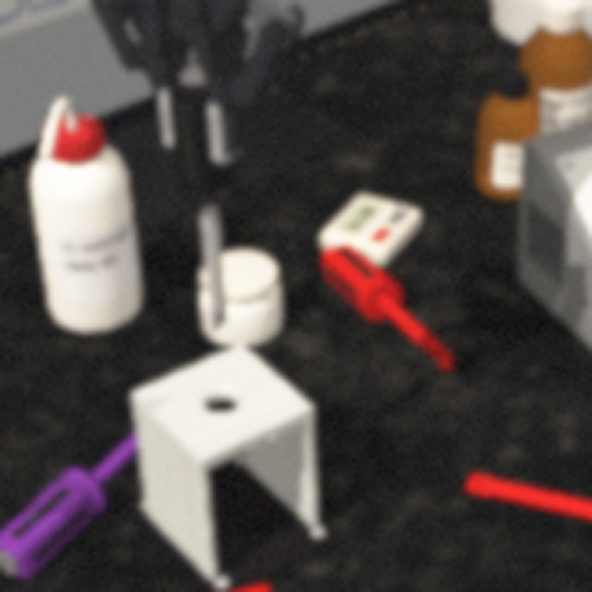

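The hole is at (280,179) and the tip is close above it. I'll shift about 5 mm in tool x and lower.

arm_command(
  steps=[
    [0,0,0,4.7,0.9,10,20],
    [0,0,0,4.7,0.9,25,20],
    [0,0,0,4.7,0.9,40,20],
    [0,0,0,4.7,0.9,45,20],
    [0,0,0,4.7,0.9,45,20],
  ],
)

```text
t: 19.23
position: [0.5097, 0.1778, 0.2359]
eef_rot: [-3.141, 0.003, 1.879]
contact_force: [0.2, 0.3, -0.8]
grip_width: 0.0251
```

```bash
python3 - <<'E'
from h import *
s=get_state();print(s['t'],s['position'],s['eef_rot'])
p,d=read_camera('wrist');T=campose('wrist',s)[1];cv2.imwrite('pics/w15c.png',cv2.resize(p[140:240,220:340,::-1],None,fx=6,fy=6,interpolation=cv2.INTER_CUBIC))
print('hole',proj('wrist',[.509,.178,.105],T),'tip',proj('wrist',s['position']-[0,0,.1217],T))
E
```

```text
19.225 [0.50970356 0.17776137 0.23592908] [-3.14055548e+00  2.58658488e-03  1.87887397e+00]
hole [[279.52478957 196.28237963]] tip [[280.19392544 199.54054106]]
```

View pics/w15c.png

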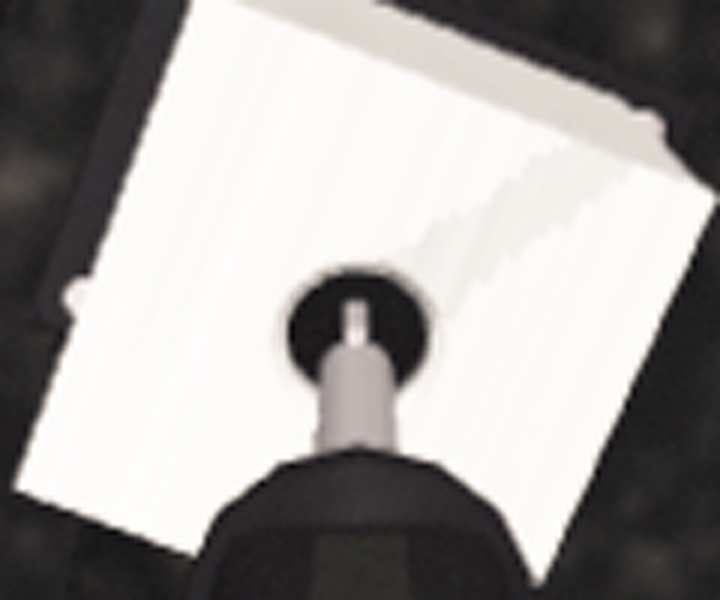

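arm_command(
  steps=[
    [0,0,0,0.5,0,10,20],
    [0,0,0,0.5,0,25,20],
    [0,0,0,0.5,0,45,20],
    [0,0,0,0.5,0,65,20],
    [0,0,0,0.5,0,82,20],
    [0,0,0,0.5,0,95,20],
    [0,0,0,0.5,0,99,20],
    [0,0,0,0.5,0,101.5,20],
    [0,0,0,0.5,0,101.5,20],
  ],
)

```text
t: 20.4
position: [0.5105, 0.1785, 0.1355]
eef_rot: [3.14, 0.003, 1.879]
contact_force: [-0.4, 0.3, -1.7]
grip_width: 0.025
```

```bash
python3 - <<'E'
from h import *
s=get_state();print(s['t'],s['position'],s['eef_rot'],s['contact_force'])
p,d=read_camera('scene');cv2.imwrite('pics/s16.png',cv2.resize(p[140:300,170:330,::-1],None,fx=3.7,fy=3.7,interpolation=cv2.INTER_CUBIC))
E
```

```text
20.4 [0.51045591 0.17846659 0.13551082] [3.14049066e+00 2.58495605e-03 1.87876245e+00] [-0.39488278  0.33010672 -1.65248259]
```

View pics/s16.png

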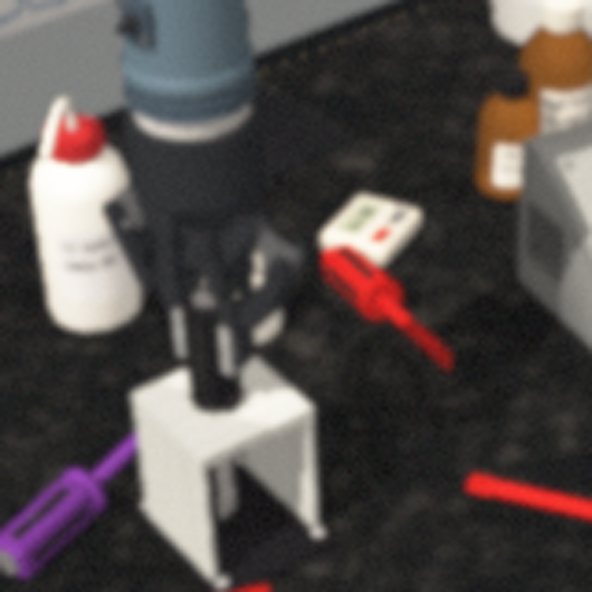

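arm_command(
  steps=[
    [0,0,0,0,0,1,20],
    [0,0,0,0,0,2,20],
    [0,0,0,0,0,3,20],
    [0,0,0,0,0,3,20],
  ],
)

```text
t: 20.95
position: [0.5104, 0.1784, 0.1325]
eef_rot: [3.14, 0.003, 1.879]
contact_force: [-0.0, -0.1, -0.8]
grip_width: 0.025
```

arm_command(
  steps=[
    [0,0,0,0,0,0.5,20],
    [0,0,0,0,0,1,20],
    [0,0,0,0,0,1,20],
  ],
)

```text
t: 21.32
position: [0.5104, 0.1784, 0.1318]
eef_rot: [3.141, 0.003, 1.879]
contact_force: [-0.8, -1.2, 3.0]
grip_width: 0.0247
```

The flange is resting on the plate (+3 N). Releasing.

arm_command(
  steps=[
    [0,0,0,0,0,0,30],
    [0,0,0,0,0,0,45],
    [0,0,0,0,0,0,85],
    [0,0,0,0,0,0,85],
    [0,0,0,0,0,0,85],
    [0,0,0,0,0,0,85],
    [0,0,0,0,0,0,85],
  ],
)

```text
t: 22.2
position: [0.5105, 0.1784, 0.1318]
eef_rot: [3.141, 0.003, 1.879]
contact_force: [-0.5, -0.5, -0.1]
grip_width: 0.0849
```

arm_command(
  steps=[
    [0,0,0,0,0,-20,85],
    [0,0,0,0,0,-50,85],
    [0,0,0,0,0,-90,85],
    [0,0,0,0,0,-130,85],
    [0,0,0,0,0,-168,85],
    [0,0,0,0,0,-168,85],
    [0,0,0,0,0,-168,85],
  ],
)

```text
t: 23.08
position: [0.51, 0.1787, 0.3002]
eef_rot: [3.14, 0.004, 1.879]
contact_force: [0.5, 0.1, -0.3]
grip_width: 0.0848
```

```bash
python3 - <<'E'
from h import *
s=get_state();print(s['t'],s['position'],s['eef_rot'],s['contact_force'],s['grip_width'])
p,d=read_camera('wrist');T=campose('wrist',s)[1];np.save('pics/w17T.npy',T);cv2.imwrite('pics/w17.png',p[:,:,::-1])
p,d=read_camera('scene');cv2.imwrite('pics/s17.png',p[:,:,::-1])
cv2.imwrite('pics/s17c.png',cv2.resize(p[140:300,170:330,::-1],None,fx=3.7,fy=3.7,interpolation=cv2.INTER_CUBIC))
cv2.imwrite('pics/s17d.png',cv2.resize(p[150:240,310:400,::-1],None,fx=6,fy=6,interpolation=cv2.INTER_CUBIC))
p,d=read_camera('top');cv2.imwrite('pics/t17.png',p[:,:,::-1])
cv2.imwrite('pics/t17c.png',cv2.resize(p[190:290,300:425,::-1],None,fx=6,fy=6,interpolation=cv2.INTER_CUBIC))
E
```

```text
23.075 [0.50995849 0.17874796 0.30015303] [3.14029928 0.00374193 1.87882971] [ 0.53294274  0.10505583 -0.25691168] 0.0847767510580974
```

View pics/w17.png

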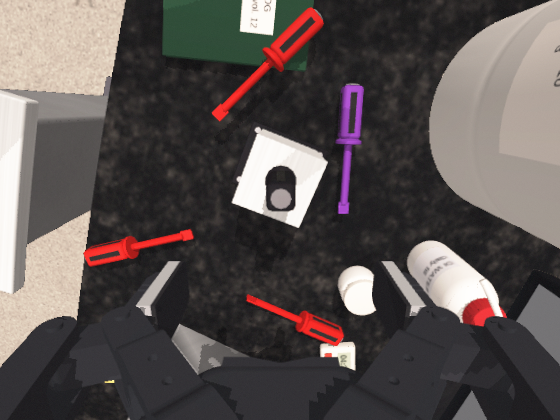

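View pics/s17c.png

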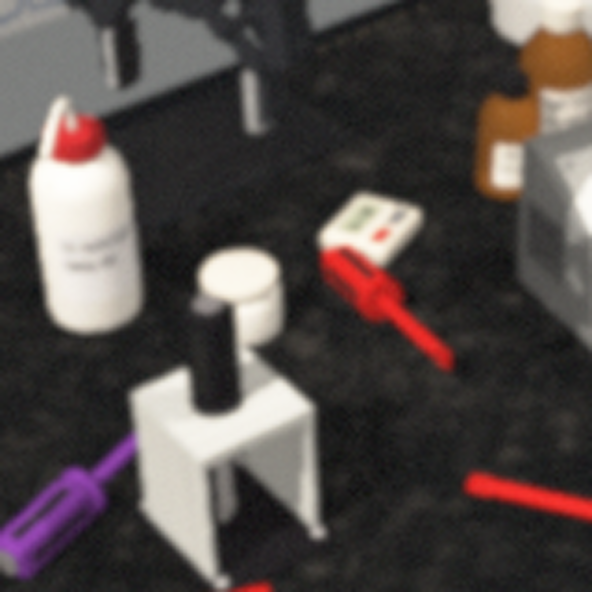

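View pics/t17c.png

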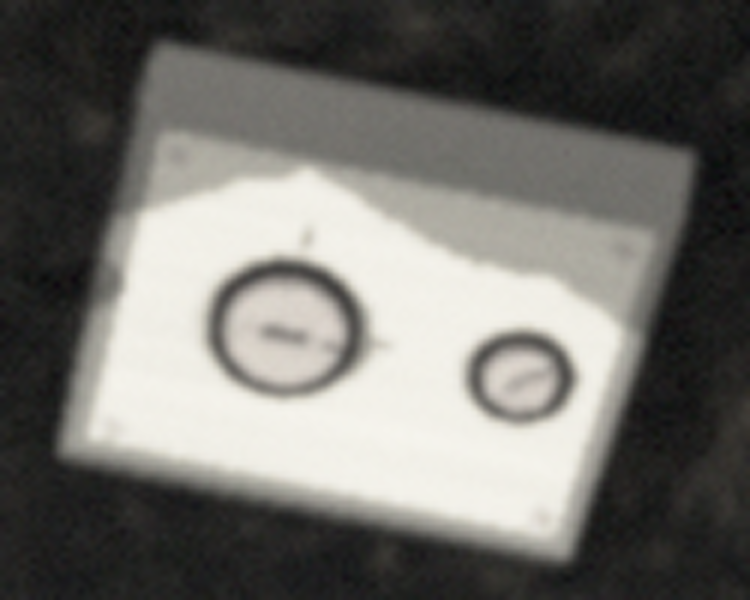

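The driver hangs upright in its stand. The top view shows the larger slot pointing at the quarter-turn tick, and the smaller switch, jar and timer look unmoved. Handing in.

```bash
python3 -c "
from station import *
print(close_job())"
```

```text
the job is handed in; nothing more can be done
None
```

I turned the larger switch to its clockwise stop with the screwdriver, put the screwdriver back in its stand and released it. The job is handed in at about 23 s; no verdict was reported.

- **Turn:** the blade went into the slot about 6–7 mm by arm position, with no floor contact felt. I stopped when the torque rose to about 0.15 N m. After withdrawal the slot measured about 90° (two edge readings: 90.7° and 87.8°), and the last top picture shows it pointing at the stop tick.
- **Return:** the flange touched the plate with about 3 N. After release the pictures show the screwdriver upright in the hole, and the open gripper is raised clear with no contact force.
- **Bystanders:** the smaller switch, the jar and the timer look unchanged in the pictures. I judged them by eye and did not measure their shifts.
- **Anomalies:**
  - The standing red and purple look-alikes toppled early on; the arm was not near them, as far as I could tell.
  - Joint 4 ran at up to 2.50 rad, its limit, during the approach to the switch.
  - The stop came with about 12° of lag between tool and switch. That is more than the blade's roughly 7° of play in the slot, so the driver probably twisted slightly in the grip.

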